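# Refit the trimmer's cutter head and zero its blade counter

## Robot

A 7-joint arm with a two-finger parallel gripper is mounted at the origin on the work surface; the furniture and walls round the work are solid. World frame = base frame: x ahead of the robot, y to its left, z up, the work surface at z = 0. Lengths are in m, angles in rad, forces in N, time in s.
With the tool pointing down it reaches from about 0.425 to 0.925 m from the base axis. Payload 6.8 kg.
Tool frame: the origin (TCP) lies on the centre line of the jaws, within the pads' length; the fingertips stand 17 mm ahead of it and the grasp point (between the pads) lies 2 mm behind it (nose_length is the distance from the TCP to the fingertips, in m); z points along the fingers, x is the direction in which the jaws open and shut, and the axes are right-handed (so a half turn about z gives the same grasp; the last joint's range is limited). The gripper opens to 85 mm and grips with 20 to 120 N. Pads are 22 mm wide; open, the fingers measure 114 mm over their backs; the gripper's body (76 mm by 85 mm) begins 54 mm behind the grasp point. The pads swing forward as they close: fully open they stand 13 mm farther back than shut.
Start: joints at [1.226, 0.477, 0.022, 1.555, -0.011, 1.109, -0.083], TCP at [0.158, -0.656, 0.248] pointing down, gripper open.
Joint ranges: [-2.96, 2.96], [-0.34, 2.1], [-1.41, 1.46], [0.24, 2.44], [-1.37, 4.51], [0.17, 1.92], [-2.96, 2.96]. Speed limits (rad/s): [2.39, 2.39, 3.14, 3.14, 3.14, 3.14, 3.14].

## Interface

Orientations are given as a unit quaternion [w, x, y, z].
In Python, from station import * gives the robot as it stands.
- The arm moves only by the tool send_rows, never from a script. Its argument "commands" is a list of rows, each an object with "translation": the shift along the tool's x, y, z in m, a list of three; "rot": the turn, a rotation vector about the tool's x, y, z in degrees, a list of three; "grip": the finger opening in m, from 0 to 0.0854. In form: [{"translation": [tx, ty, tz], "rot": [rx, ry, rz], "grip": grip}, ...]. A call has exactly 5 rows; each row shifts and turns the commanded pose from where the row before left it, along the tool's axes as they then stand; what a row does not reach is not made up. A row lasts 1/12 s, in which the tool goes at most 41.7 mm and 7.16 degrees, less where a joint would pass 70% of its speed; a pose out of reach is approached as far as the arm can. A call with a gripper value outside its range is refused whole. The fingers move at their own pace and stop on an object; "force" is the grip in N (left out, the last holds). Time passes only in rows, so rows that do not move let the fingers close, or fill a call up. It gives the time, the measured TCP pose, the force and the opening at its end, in the units of the state.
- get_obs(): the state, without advancing time (a new reading comes with each control period).
- read_camera(name): name is "scene" or "top"; returns a dict with "pixels" (480x640x3 uint8, red, green, blue), "depth" (480x640 float32, m along the optical axis (not along the pixel's ray), 0 where there is no reading), "mtx" (3x3 intrinsics, pixels), "extrinsics" (4x4, takes a point from camera to world coordinates). Camera axes: x right, y up, looking along -z (the intrinsics and any distortion apply to the point x, -y, -z); pixel columns grow to the right and rows downward; lengths in m; the calibration is good to about 2 mm. A picture is of the moment at which its call begins.
- hand_in(): hands the job in, once; it reports no verdict.
The state is a dict: "t": time; "q": joint angles; "joint_vel": joint speeds; "joint_torque": joint torques, N m; "eef_pos": TCP position; "tool_rot": TCP orientation; "contact_force": force on the tool from outside, world axes, zero at the start; "torque": the same for the moment, N m; "gripper_width": opening from 0.0 (shut) to 1.0 (fully open).
Only numpy, scipy, OpenCV 4.12 (cv2) and the standard library are available. Lean on these libraries where they do the work, as an engineer would, in place of code of your own. Each camera call takes 0.05 s, during which the arm holds its last target.

## Task

The trimmer's cutter head has just had a new blade fitted. Put the head back into the guide rail through the rail's open end, blade on the side of the green cutting strip, and slide it fully home against the park stop; also turn the blade counter's reset knob anticlockwise all the way back to its zero stop. Let go of both and leave the other things on the table where they are.

Things in the scene. Friction and masses are not known exactly. Their poses are not given: they have to be found in the camera images.
- head_grip (a point): Centre of the blue handle of the loose cutter head, 68 mm above its shoe's underside. Axes as the head's: z up, y its direction of travel, -x the blade side. The handle is 18 (x) x 64 (y) mm and stands 40 mm above the grey body, its top 19 mm above this point. Body 44 x 80 x 30 mm. About 0.3 kg. At the start the head stands on its shoe on the table.
- head_shoe (a point): Centre of the underside of the head's white nylon T-shoe, which glides easily (friction 0.15), 34 (x) x 72 (y) x 8 mm, corners rounded to 8 mm; above it a neck 10 mm wide and 9 mm high carries the body. Axes as the head's.
- head_blade (a point): Centre of the head's round steel blade, 43 mm across, on its -x side, 32 mm from its middle plane. The blade guard sticks out 41 mm to -x; its solid underside is 20 mm above the shoe's underside. Axes as the head's.
- rail_mouth (a point): Middle of the guide rail's open end, on its floor. Axes as the trimmer's (fixed to the table): z up, +y along the aluminium rail, inwards, -x towards the green cutting strip, which runs 32 mm beside the rail's axis. Channel inside 37 mm wide, 12 mm high; lips 3 mm thick above it leave a 16 mm slot for the neck. The shoe has 1.5 mm of play to each side and 4 mm in height.
- apron (a point): Point 57 mm out (-y) from rail_mouth on the rail's axis, on the grey board's top, 12 mm above the table, where the head can be set down on its shoe and pushed in along +y: the board is level with the rail's floor and runs on 115 mm in front of the mouth. The rail's side walls reach out 20 mm from the mouth as a lead-in without lips, flared to about 45 mm. Axes as the trimmer's.
- park_point (a point): Where head_grip is when the head stands in the rail fully home: on the rail's axis, 163 mm along +y from rail_mouth, 68 mm above the board. There the front of the head's body meets the park stop, a dark steel block with a rubber buffer, its top 42 mm above the board. Axes as the trimmer's.
- knob_grip (a point): Point to grip on the black reset knob, on its upright axis, 86 mm above the table, on top of the round black blade counter past the park stop (112 mm along +y from park_point). Bar grip 60 x 16 mm; it ends 12 mm above this point, and 23 mm below is a skirt 50 mm across. The white dial, 95 mm across, is 28 mm below. Axes turn with the knob: x along the bar towards the red pointer, z up.
- reset_knob (a joint): Counter reading: angle of the knob and its red pointer from the zero stop, rad. 0 at the stop (pointer at the steel pin, start of the green band), growing clockwise seen from above to 4.71; anticlockwise lowers it. Slight friction (0.06 N m), no spring; it stays where it is left.
- masking_roll_c (a point): Middle of a loose roll of masking tape lying flat, 106 x 110 x 48 mm. Leave it alone.
- bottle_c (a point): Middle of the loose upright bottle with black cap, 31 x 57 x 138 mm. Leave it alone.
- blade_tin_c (a point): Middle of a loose round pale tin, 60 mm across, 32 mm high. Leave it alone.

How it is judged:
At the end, for the whole second after the job is handed in: The cutter head stands with its shoe inside the rail (within 6 mm of the rail's axis and 5 mm in height, square to it within 0.1 rad), blade on the cutting strip's side, within 5 mm of fully home against the park stop; the reset knob is within 0.07 rad of its zero stop; both are released (y of head_grip in the frame of park_point above -0.005 m and x of head_grip in the frame of park_point between -0.006 and 0.006 m and z of head_grip in the frame of park_point between -0.005 and 0.005 m and x of head_blade in the frame of park_point below -0.02 m and angle between the y axis of head_grip and the y axis of park_point, either way round below 0.1 rad and value of joint reset_knob below 0.07 rad); the robot touches nothing.
It fails at once if the roll of masking tape is pushed more than 30 mm (distance of masking_roll_c from where it was at the start of the episode above 0.03 m).
It fails at once if the bottle is pushed more than 30 mm (distance of bottle_c from where it was at the start of the episode above 0.03 m).
It fails at once if the tin is pushed more than 30 mm (distance of blade_tin_c from where it was at the start of the episode above 0.03 m).
It fails at once if the bottle is knocked over (angle between bottle_c's own z axis and vertical above 0.5 rad).
It also fails if it takes over 69 s, if anything falls off the work surface, if the arm or the gripper's body presses on something with over 40 N, if the wrist force passes 120 N, or if a joint passes its speed limit or range.

## Working session

There is one attempt and no reset: what is moved stays moved. The work goes in short steps, Python scripts to look and compute and a tool call to move; the robot and the scene stay as the last step left them, time stands still between calls to the robot, and variables do not carry over. Pictures are saved under pics/ and viewed, and the job is handed in when it is done.

Besides the shell and the picture viewer there is one more tool, called after ">>>" as a command line: name --argument value ..., lists and objects as JSON in quotes. send_rows: Moves the arm, as the interface text tells. Its arguments: {"type":"object","properties":{"commands":{"type":"array","items":{"type":"object","properties":{"translation":{"type":"array","items":{"type":"number"}},"rot":{"type":"array","items":{"type":"number"}},"grip":{"type":"number"}}}},"force":{"type":"number"}},"required":["commands"]}

```bash
ls; mkdir -p pics
python3 - <<'E'
from station import *
import cv2,pickle
for n in ["scene","top"]:
    c=read_camera(n); pickle.dump(c,open(f"{n}0.pkl","wb"))
    cv2.imwrite(f"pics/{n}0.png",c["pixels"][:,:,::-1])
    print(n,c["mtx"],c["extrinsics"],[k for k in c])
o=get_obs(); print(o)
E
```

```text
pics
scene [[528.60382044   0.         326.42955202]
 [  0.         528.60382044 238.15927275]
 [  0.           0.           1.        ]] [[-0.77111701  0.33266936 -0.54287168 -0.02681774]
 [-0.63667806 -0.39696458  0.66110527  0.70465778]
 [ 0.00442864  0.855424    0.51790942  0.66608154]
 [ 0.          0.          0.          1.        ]] ['pixels', 'depth', 'mtx', 'extrinsics']
top [[576.4643554    0.         329.64906832]
 [  0.         576.4643554  245.23671974]
 [  0.           0.           1.        ]] [[ 0.00928695  0.98465459 -0.17426732  0.36411057]
 [-0.99993941  0.00811473 -0.00743791 -0.03088009]
 [-0.00590965  0.17432584  0.98467029  1.32298127]
 [ 0.          0.          0.          1.        ]] ['pixels', 'depth', 'mtx', 'extrinsics']
{'t': 0.1, 'q': array([ 1.22589919,  0.4777176 ,  0.02231602,  1.55633672, -0.01150317,
        1.10931697, -0.083072  ]), 'joint_vel': array([-0.00176968, -0.00200378, -0.00118179, -0.00301734,  0.00111095,
        0.00038277, -0.00119733]), 'joint_torque': array([ 4.36627612e-03, -5.97758317e+01,  1.61363259e+00, -2.81951916e+01,
        1.27915386e-02,  5.14269836e-03,  1.95060778e-05]), 'eef_pos': array([ 0.15823817, -0.65567065,  0.247429  ]), 'tool_rot': array([-4.68410680e-04,  7.85702861e-01, -6.18603534e-01, -6.79739154e-04]), 'contact_force': array([-0.21150656,  0.28106159, -0.38098596]), 'torque': array([-0.01083129,  0.00190528, -0.00719321]), 'gripper_width': 1.0019260598352868}
```

View pics/scene0.png

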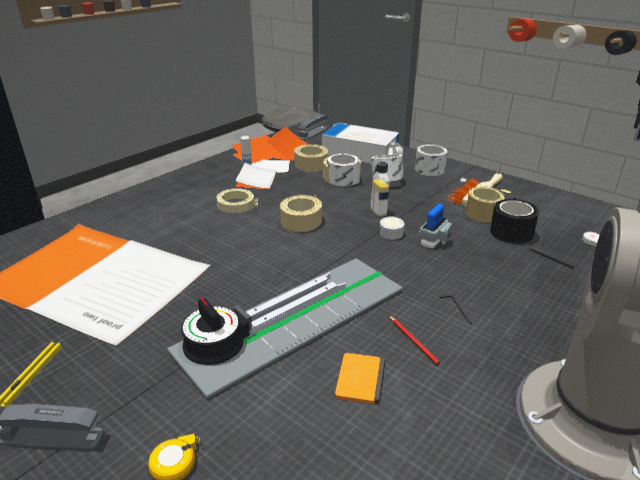

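View pics/top0.png

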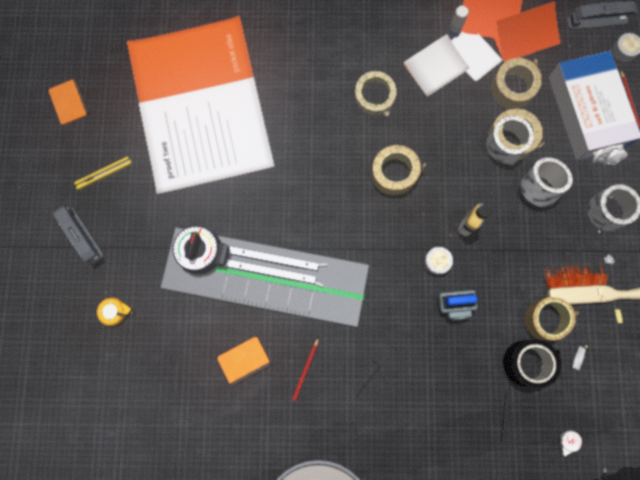

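```bash
cat > h.py <<'E'
import numpy as np,cv2,pickle
def ray(c,u,v,z):
    K=c["mtx"];E=c["extrinsics"];u=np.atleast_1d(u).astype(float);v=np.atleast_1d(v).astype(float)
    d=np.stack([(u-K[0,2])/K[0,0],-(v-K[1,2])/K[1,1],-np.ones_like(u)],1)@E[:3,:3].T
    o=E[:3,3]; return o+d*((z-o[2])/d[:,2])[:,None]
def cloud(c):
    K=c["mtx"];E=c["extrinsics"];v,u=np.mgrid[:480,:640];D=c["depth"]
    p=np.stack([(u-K[0,2])/K[0,0]*D,-(v-K[1,2])/K[1,1]*D,-D],-1)
    return p@E[:3,:3].T+E[:3,3]
E
python3 - <<'E'
from h import *
for n in["scene","top"]:
    c=pickle.load(open(n+"0.pkl","rb"));P=cloud(c);im=c["pixels"];hsv=cv2.cvtColor(im,cv2.COLOR_RGB2HSV)
    H,S,V=[hsv[...,i].astype(int) for i in range(3)]
    ok=c["depth"]>0
    # blue handle
    win=np.zeros((480,640),bool)
    if n=="top": win[280:325,435:485]=1
    else: win[200:250,415:455]=1
    m=win&(H>100)&(H<125)&(S>150)&ok
    p=P[m];print(n,"blue",m.sum(),"zmax",np.percentile(p[:,2],[5,50,95]))
    t=p[p[:,2]>0.078]
    r=cv2.minAreaRect((t[:,:2]*1000).astype(np.float32));print("top",len(t),t.mean(0),r)
    # green
    g=(H>50)&(H<80)&(S>120)&(V>80)
    if n=="top": g[:, :215]=0;g[:250]=0
    else: g[:, :250]=0
    vv,uu=np.nonzero(g);q=ray(c,uu,vv,0.012)
    mm=q.mean(0);w=np.linalg.svd(q-mm,full_matrices=0)[2][0];print("green",len(q),mm,w,np.degrees(np.arctan2(w[1],w[0])),q[np.argmax(q[:,1])],q[np.argmin(q[:,1])], "depth z",np.median(P[g&ok][:,2]))
c=pickle.load(open("top0.pkl","rb"))["pixels"][:,:,::-1]
a=cv2.resize(c[215:335,150:380],None,fx=3.4,fy=3.4,interpolation=cv2.INTER_CUBIC);cv2.imwrite("pics/t_rail.png",a)
a=cv2.resize(c[240:340,420:520],None,fx=6,fy=6,interpolation=cv2.INTER_CUBIC);cv2.imwrite("pics/t_head.png",a)
c=pickle.load(open("scene0.pkl","rb"))["pixels"][:,:,::-1]
a=cv2.resize(c[250:400,160:410],None,fx=3.2,fy=3.2,interpolation=cv2.INTER_CUBIC);cv2.imwrite("pics/s_rail.png",a)
E
```

```text
scene blue 276 zmax [0.04971641 0.07356709 0.08625895]
top 114 [ 0.46777963 -0.29941639  0.08346116] ((469.2177429199219, -302.4342956542969), (16.777446746826172, 62.686195373535156), 5.269920349121094)
green 631 [0.51347924 0.08220289 0.012     ] [-1.82280953e-01 -9.83246487e-01  4.99324445e-18] -100.50264714184723 [0.53623357 0.23501941 0.012     ] [ 0.48553031 -0.09606994  0.012     ] depth z 0.011035240101854749
top blue 281 zmax [0.06560091 0.08470804 0.08986313]
top 244 [ 0.46699103 -0.30524303  0.08506904] ((466.9414978027344, -305.7215576171875), (19.030197143554688, 62.771240234375), 6.12948751449585)
green 265 [0.50453256 0.04787101 0.012     ] [-0.18415179 -0.98289782 -0.        ] -100.61168384675845 [0.53638732 0.22550526 0.012     ] [ 0.4795412  -0.09561032  0.012     ] depth z 0.01211194102637636
```

```bash
ls pics
```

```text
s_rail.png
scene0.png
t_head.png
t_rail.png
top0.png
```

View pics/t_rail.png

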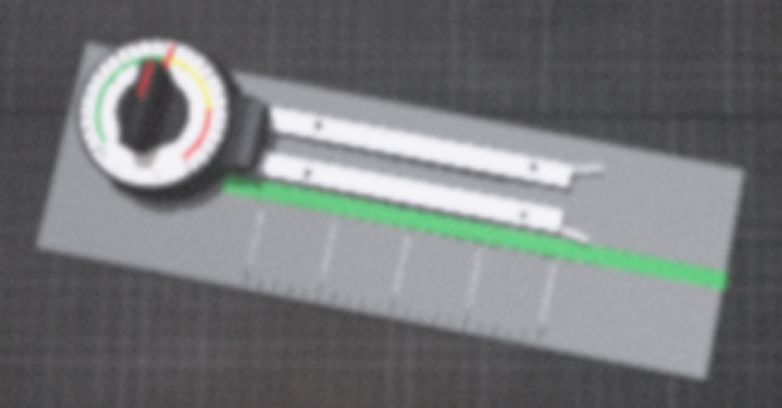

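View pics/t_head.png

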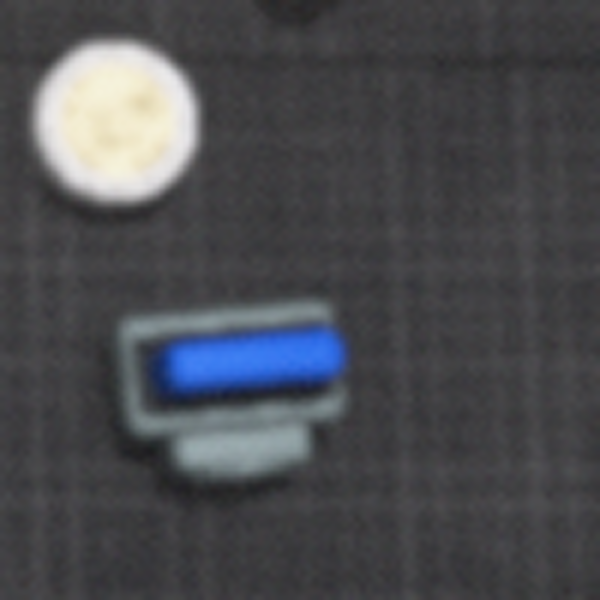

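View pics/s_rail.png

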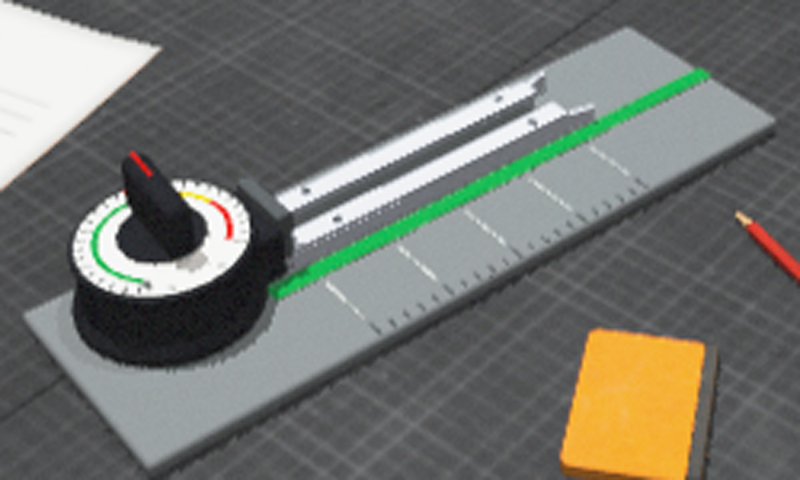

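Run:
```python
from h import *
yd=np.array([0.1835,0.983]);xd=np.array([0.983,-0.1835])
for n in["scene","top"]:
    c=pickle.load(open(n+"0.pkl","rb"));im=c["pixels"];hsv=cv2.cvtColor(im,cv2.COLOR_RGB2HSV)
    H,S,V=[hsv[...,i].astype(int) for i in range(3)]
    m=((S<40)&(V>(200 if n=="top" else 190)))
    w=np.zeros_like(m)
    if n=="top": w[240:300,228:332]=1
    else: w[268:330,240:350]=1
    m=(m&w).astype(np.uint8)
    k,lab,st,ce=cv2.connectedComponentsWithStats(m)
    for i in range(1,k):
        if st[i,4]<60: continue
        vv,uu=np.nonzero(lab==i);q=ray(c,uu,vv,0.027)[:,:2]
        a=q@yd;b=q@xd
        mm=q.mean(0);d=np.linalg.svd(q-mm,full_matrices=0)[2][0];ang=np.degrees(np.arctan2(d[1],d[0]))
        # centre/edges across along strip
        sel=(a>np.percentile(a,15))&(a<np.percentile(a,85))
        print(n,st[i],"ang",ang%180,"along",a.min(),a.max(),"across 3/50/97",np.percentile(b[sel],[3,50,97]))
    # knob
    P=cloud(c);ok=c["depth"]>0
    ww=np.zeros_like(w)
    if n=="top": ww[225:275,170:222]=1
    else: ww[285:365,180:250]=1
    t=P[ww&ok&(P[...,2]>0.090)&(P[...,2]<.105)]
    print("knobtop",len(t),t.mean(0),cv2.minAreaRect((t[:,:2]*1000).astype(np.float32)))
    red=ww&(S>140)&((H<8)|(H>172))
    k,lab,st,ce=cv2.connectedComponentsWithStats(red.astype(np.uint8))
    for i in range(1,k):
        if st[i,4]>3: print("red",st[i],ce[i],np.median(P[(lab==i)&ok],0))
    # dial
    d=ww&(V>150)&ok&(P[...,2]>0.05)&(P[...,2]<0.068)
    t=P[d];print("dial z",np.median(t[:,2]))
    vv,uu=np.nonzero(d);q=ray(c,uu,vv,0.058)[:,:2]
    print("dial circ",cv2.minEnclosingCircle((q*1000).astype(np.float32)))
    # green arc hues
    arc=ww&(H>50)&(H<80)&(S>90);vv,uu=np.nonzero(arc);q=ray(c,uu,vv,0.058)[:,:2]
    ctr=np.array(cv2.minEnclosingCircle((P[d][:,:2]*1000).astype(np.float32))[0])/1000
    an=np.degrees(np.arctan2(q[:,1]-ctr[1],q[:,0]-ctr[0]));print("greenarc",len(an),np.sort(an)[::max(1,len(an)//12)])
c=pickle.load(open("top0.pkl","rb"))["pixels"][:,:,::-1]
a=cv2.resize(c[220:280,165:230],None,fx=9,fy=9,interpolation=cv2.INTER_CUBIC);cv2.imwrite("pics/t_knob.png",a)
c=pickle.load(open("scene0.pkl","rb"))["pixels"][:,:,::-1]
a=cv2.resize(c[285:370,175:260],None,fx=7,fy=7,interpolation=cv2.INTER_CUBIC);cv2.imwrite("pics/s_knob.png",a)
```

```text
scene [247 272  83  44 498] ang 79.75272417021019 along 0.09303007546561079 0.2986323691190042 across 3/50/97 [0.52851231 0.53642762 0.5445388 ]
scene [252 282  85  44 497] ang 79.50023814156064 along 0.10889738999005948 0.3099877005105442 across 3/50/97 [0.49867682 0.50587878 0.51286107]
knobtop 230 [0.57943749 0.28423833 0.09496176] ((581.26806640625, 282.73883056640625), (16.471519470214844, 60.425506591796875), 77.23188018798828)
red [201 297   7   8  20] [203.85 300.8 ] [0.59909167 0.27696626 0.09644432]
red [226 313   7  11  20] [229.85 317.7 ] [0.56724929 0.24739669 0.05788998]
dial z 0.05744866652517877
dial circ ((583.0091552734375, 281.31524658203125), 48.27642822265625)
greenarc 85 [-176.45784434 -174.4825127  -172.53927637 -170.98842252 -168.55057269
    2.51553436   30.85395301   44.30219317   57.0834979    74.67835768
   92.72110542  112.6117326   179.93082365]
top [230 247  96  23 616] ang 79.51380511539043 along 0.09019655428554439 0.31079217790724145 across 3/50/97 [0.52740257 0.5347394  0.54219346]
top [228 260  94  26 624] ang 79.14632315376808 along 0.08977302829307984 0.3075668104281654 across 3/50/97 [0.49690272 0.50427497 0.51172336]
knobtop 196 [0.57890428 0.27893789 0.0966724 ] ((579.4779052734375, 279.8863525390625), (17.305034637451172, 59.69770050048828), 76.41082000732422)
dial z 0.05821528113875629
dial circ ((580.5927124023438, 280.2335510253906), 48.95079040527344)
greenarc 23 [-135.26637806 -134.04370799 -134.02940671 -132.84448659 -132.80536414
 -132.76257073 -131.79025303 -131.70935181 -131.6213637  -131.52531533
 -130.7439232  -130.62176625 -130.48915344 -130.34468395 -130.18669535
 -129.57953987 -129.40623645 -129.21781294 -129.01220496 -128.37018735
 -128.14192673 -127.11435107 -126.82714822]
```

View pics/t_knob.png

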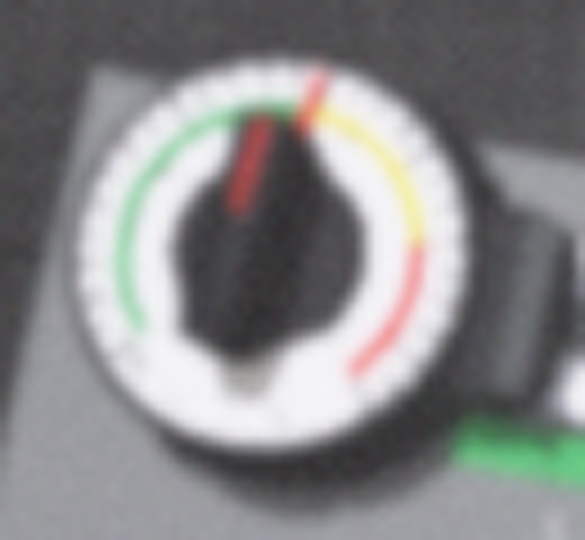

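View pics/s_knob.png

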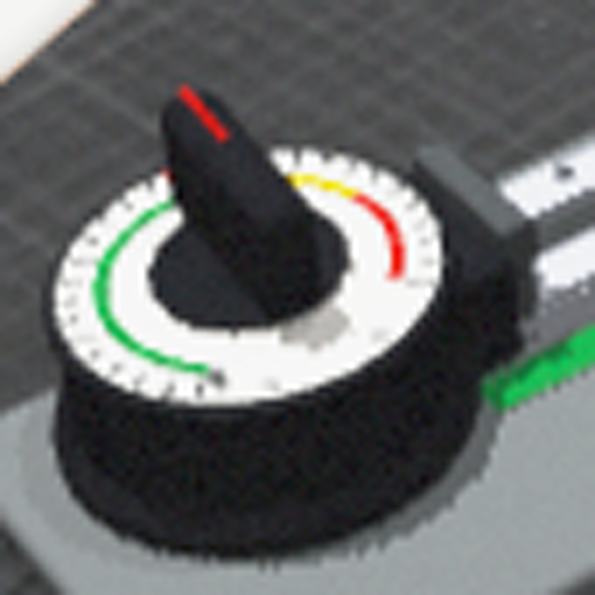

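```bash
cat > plan.py <<'E'
import numpy as np
from scipy.spatial.transform import Rotation as R, Slerp
from station import *
def Rt(yaw):
    y=np.radians(yaw);return R.from_matrix(np.array([[np.cos(y),np.sin(y),0],[np.sin(y),-np.cos(y),0],[0,0,-1]]).T if 0 else np.column_stack([[np.cos(y),np.sin(y),0],[np.sin(y),-np.cos(y),0],[0,0,-1]]))
def cur():
    o=get_obs();q=o["tool_rot"];return np.array(o["eef_pos"]),R.from_quat([q[1],q[2],q[3],q[0]]),o
def plan(p,yaw,n,full=True):
    p0,r0,o=cur();r1=Rt(yaw);S=Slerp([0,1],R.concatenate([r0,r1]));p=np.array(p,float)
    print("now",p0.round(4),"yaw",np.degrees(np.arctan2(*r0.as_matrix()[[1,0],0])).round(2),"dw",(p-p0).round(4),"q",o["q"].round(2),"F",o["contact_force"].round(1),"w",round(o["gripper_width"],3),"t",o["t"])
    for i in range(n):
        a,b=S(i/n),S((i+1)/n)
        print((a.inv().apply((p-p0)/n)).round(4).tolist(),np.degrees((a.inv()*b).as_rotvec()).round(2).tolist())
E
python3 -c "
from plan import *
plan([.468,-.304,.20],6,15)"
```

```text
now [ 0.1582 -0.6557  0.2474] yaw -76.43 dw [ 0.3098  0.3517 -0.0474] q [ 1.23  0.48  0.02  1.56 -0.01  1.11 -0.08] F [-0.2  0.3 -0.4] w 1.002 t 0.1
[-0.0179, -0.0256, 0.0032] [-0.0, 0.01, -5.5]
[-0.0154, -0.0272, 0.0032] [-0.0, 0.01, -5.5]
[-0.0127, -0.0285, 0.0032] [-0.0, 0.01, -5.5]
[-0.0099, -0.0296, 0.0032] [-0.0, 0.01, -5.5]
[-0.0071, -0.0304, 0.0032] [-0.0, 0.01, -5.5]
[-0.0041, -0.031, 0.0032] [-0.0, 0.01, -5.5]
[-0.0011, -0.0312, 0.0032] [-0.0, 0.01, -5.5]
[0.0019, -0.0312, 0.0032] [-0.0, 0.01, -5.5]
[0.0048, -0.0309, 0.0032] [-0.0, 0.01, -5.5]
[0.0078, -0.0303, 0.0032] [-0.0, 0.01, -5.5]
[0.0106, -0.0294, 0.0032] [-0.0, 0.01, -5.5]
[0.0134, -0.0282, 0.0032] [-0.0, 0.01, -5.5]
[0.016, -0.0268, 0.0032] [-0.0, 0.01, -5.5]
[0.0185, -0.0252, 0.0032] [-0.0, 0.01, -5.5]
[0.0209, -0.0233, 0.0032] [-0.0, 0.01, -5.5]
```

>>> send_rows --commands '[{"translation":[-0.018,-0.026,0.003],"rot":[0,0,-5.5],"grip":0.05},{"translation":[-0.015,-0.027,0.003],"rot":[0,0,-5.5],"grip":0.05},{"translation":[-0.013,-0.028,0.003],"rot":[0,0,-5.5],"grip":0.05},{"translation":[-0.01,-0.03,0.003],"rot":[0,0,-5.5],"grip":0.05},{"translation":[-0.007,-0.03,0.003],"rot":[0,0,-5.5],"grip":0.05}]'

```text
t: 0.52
eef_pos: [0.2621, -0.5377, 0.2328]
tool_rot: [-0.0, 0.911, -0.412, -0.0]
contact_force: [1.3, 0.5, 0.5]
gripper_width: 0.586
```

>>> send_rows --commands '[{"translation":[-0.004,-0.031,0.003],"rot":[0,0,-5.5],"grip":0.05},{"translation":[-0.001,-0.031,0.003],"rot":[0,0,-5.5],"grip":0.05},{"translation":[0.002,-0.031,0.003],"rot":[0,0,-5.5],"grip":0.05},{"translation":[0.005,-0.031,0.003],"rot":[0,0,-5.5],"grip":0.05},{"translation":[0.008,-0.03,0.003],"rot":[0,0,-5.5],"grip":0.05}]'

```text
t: 0.93
eef_pos: [0.3655, -0.4214, 0.2179]
tool_rot: [-0.0, 0.983, -0.184, -0.0]
contact_force: [0.4, 0.1, -0.4]
gripper_width: 0.583
```

>>> send_rows --commands '[{"translation":[0.011,-0.029,0.003],"rot":[0,0,-5.5],"grip":0.05},{"translation":[0.013,-0.028,0.003],"rot":[0,0,-5.5],"grip":0.05},{"translation":[0.016,-0.027,0.003],"rot":[0,0,-5.5],"grip":0.05},{"translation":[0.018,-0.025,0.003],"rot":[0,0,-5.5],"grip":0.05},{"translation":[0.021,-0.023,0.003],"rot":[0,0,-5.5],"grip":0.05}]'

```text
t: 1.35
eef_pos: [0.4678, -0.305, 0.2029]
tool_rot: [-0.0, 0.998, 0.055, -0.0]
contact_force: [0.1, -0.7, 0.3]
gripper_width: 0.588
```

```bash
python3 -c "
from plan import *
plan([.468,-.304,.08],6,5)
import cv2
for n in ['scene','top']:
  c=read_camera(n)['pixels'][:,:,::-1]
  cv2.imwrite(f'pics/{n}1.png',c)
"
```

```text
now [ 0.4678 -0.305   0.2029] yaw 6.33 dw [ 0.0002  0.001  -0.1229] q [ 0.81  0.37 -0.43  1.86  0.19  0.95  0.41] F [ 0.1 -0.7  0.3] w 0.588 t 1.35
[0.0001, -0.0002, 0.0246] [-0.0, 0.01, 0.07]
[0.0001, -0.0002, 0.0246] [-0.0, 0.01, 0.07]
[0.0001, -0.0002, 0.0246] [-0.0, 0.01, 0.07]
[0.0001, -0.0002, 0.0246] [-0.0, 0.01, 0.07]
[0.0001, -0.0002, 0.0246] [-0.0, 0.01, 0.07]
```

View pics/scene1.png

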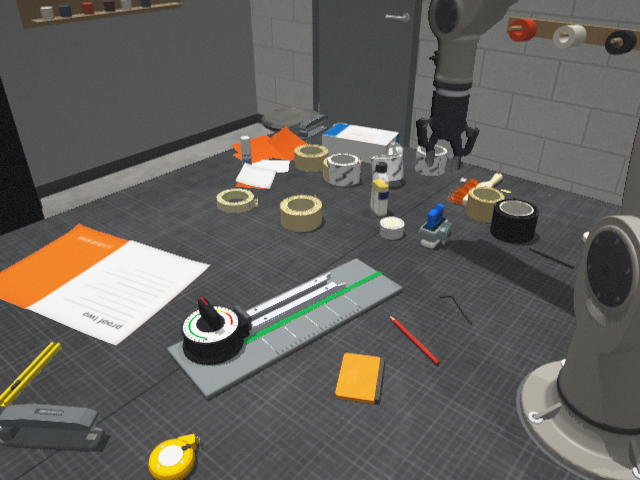

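View pics/top1.png

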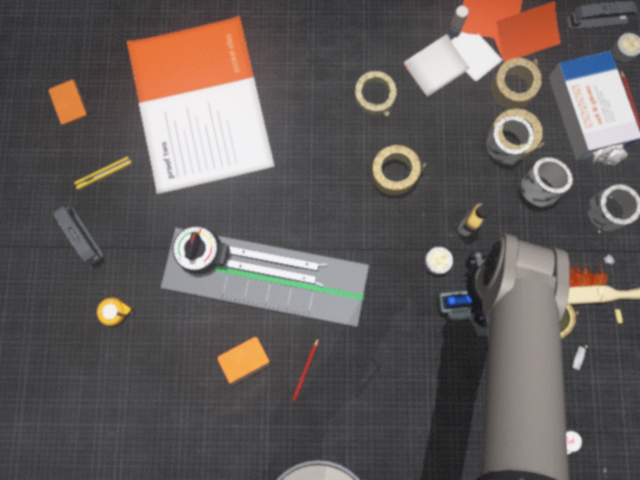

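>>> send_rows --commands '[{"translation":[0,0,0.03],"rot":[0,0,0],"grip":0.05},{"translation":[0,0,0.03],"rot":[0,0,0],"grip":0.05},{"translation":[0,0,0.025],"rot":[0,0,0],"grip":0.05},{"translation":[0,0,0.015],"rot":[0,0,0],"grip":0.05},{"translation":[0,0,0.01],"rot":[0,0,0],"grip":0.05}]'

```text
t: 1.87
eef_pos: [0.4657, -0.3062, 0.091]
tool_rot: [-0.001, 0.999, 0.052, -0.002]
contact_force: [-0.3, 0.0, 0.2]
gripper_width: 0.587
```

```bash
python3 -c "
from plan import *
plan([.468,-.304,.08],6,1)
import cv2
c=read_camera('scene')['pixels'][:,:,::-1]
cv2.imwrite('pics/s2.png',cv2.resize(c[130:270,370:520],None,fx=4,fy=4))
"
```

```text
now [ 0.4657 -0.3062  0.091 ] yaw 6.0 dw [ 0.0023  0.0022 -0.011 ] q [ 0.77  0.52 -0.38  1.94  0.28  0.74  0.33] F [-0.3  0.   0.2] w 0.587 t 1.8667
[0.0026, -0.0019, 0.011] [-0.11, 0.18, -0.0]
```

View pics/s2.png

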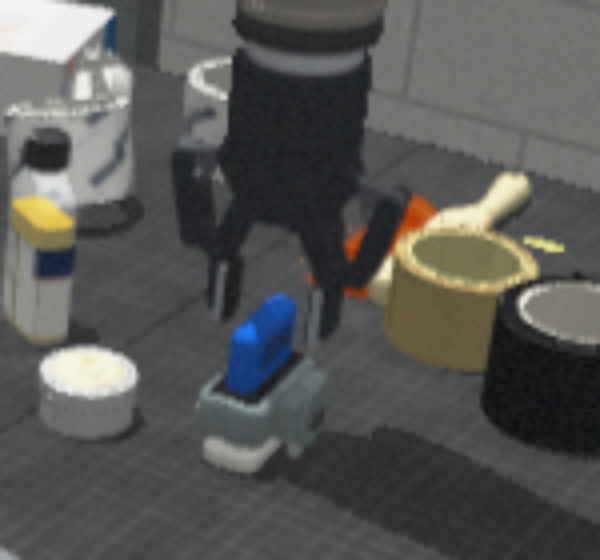

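>>> send_rows --commands '[{"translation":[0.002,-0.001,0.006],"rot":[0,0,0],"grip":0.05},{"translation":[0,-0.001,0.006],"rot":[0,0,0],"grip":0.05},{"translation":[0,0,0],"rot":[0,0,0],"grip":0.05},{"translation":[0,0,0],"rot":[0,0,0],"grip":0.0},{"translation":[0,0,0],"rot":[0,0,0],"grip":0.0}]' --force 40

```text
t: 2.33
eef_pos: [0.4696, -0.3044, 0.082]
tool_rot: [0.0, 0.999, 0.053, 0.001]
contact_force: [0.1, -0.2, 0.4]
gripper_width: 0.318
```

>>> send_rows --commands '[{"translation":[0,0,0],"rot":[0,0,0],"grip":0.0},{"translation":[0,0,0],"rot":[0,0,0],"grip":0.0},{"translation":[0,0,0],"rot":[0,0,0],"grip":0.0},{"translation":[0,0,0],"rot":[0,0,0],"grip":0.0},{"translation":[0,0,0],"rot":[0,0,0],"grip":0.0}]' --force 40

```text
t: 2.75
eef_pos: [0.4697, -0.3045, 0.0821]
tool_rot: [0.0, 0.999, 0.053, 0.001]
contact_force: [-0.5, 0.8, 5.9]
gripper_width: 0.202
```

```bash
python3 -c "
from plan import *
plan([.468,-.304,.08],6,1)
import cv2
c=read_camera('scene')['pixels'][:,:,::-1]
cv2.imwrite('pics/s3.png',cv2.resize(c[130:270,370:520],None,fx=4,fy=4))
"
```

```text
now [ 0.4697 -0.3045  0.0821] yaw 6.06 dw [-0.0017  0.0005 -0.0021] q [ 0.76  0.53 -0.38  1.94  0.29  0.72  0.32] F [-0.5  0.8  5.9] w 0.202 t 2.75
[-0.0017, -0.0007, 0.0021] [0.06, -0.06, 0.06]
```

View pics/s3.png

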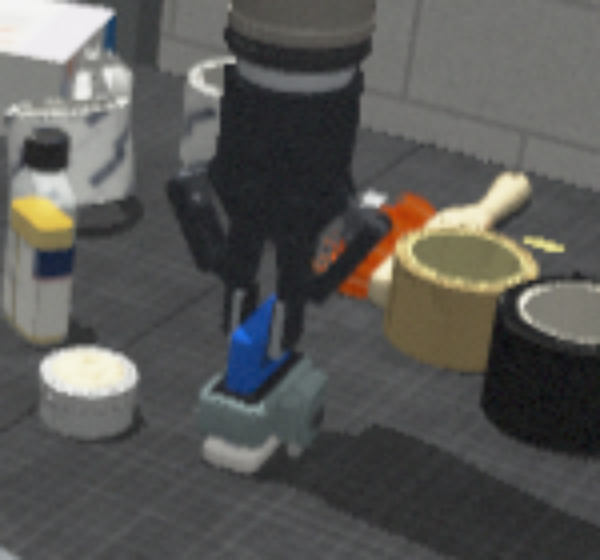

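>>> send_rows --commands '[{"translation":[0,0,-0.015],"rot":[0,0,0],"grip":0.0},{"translation":[0,0,-0.02],"rot":[0,0,0],"grip":0.0},{"translation":[0,0,-0.02],"rot":[0,0,0],"grip":0.0},{"translation":[0,0,-0.02],"rot":[0,0,0],"grip":0.0},{"translation":[0,0,-0.015],"rot":[0,0,0],"grip":0.0}]' --force 60

```text
t: 3.22
eef_pos: [0.469, -0.3041, 0.1723]
tool_rot: [0.0, 0.999, 0.053, 0.0]
contact_force: [0.4, 0.4, -3.2]
gripper_width: 0.194
```

```bash
python3 -c "
from plan import *
plan([.520,-.047,.172],-10.5,15)
import cv2,pickle
c=read_camera('scene');pickle.dump(c,open('scene4.pkl','wb'));c=c['pixels'][:,:,::-1]
cv2.imwrite('pics/s4.png',cv2.resize(c[100:250,370:520],None,fx=4,fy=4))
"
```

```text
now [ 0.469  -0.3041  0.1723] yaw 6.07 dw [ 0.051   0.2571 -0.0003] q [ 0.8   0.41 -0.42  1.89  0.21  0.89  0.38] F [ 0.4  0.4 -3.2] w 0.194 t 3.2167
[0.0052, -0.0167, 0.0] [0.0, -0.0, 1.1]
[0.0049, -0.0168, 0.0] [0.0, -0.0, 1.1]
[0.0045, -0.0169, 0.0] [0.0, -0.0, 1.1]
[0.0042, -0.017, 0.0] [0.0, -0.0, 1.1]
[0.0039, -0.017, 0.0] [0.0, -0.0, 1.1]
[0.0036, -0.0171, 0.0] [0.0, -0.0, 1.1]
[0.0032, -0.0172, 0.0] [0.0, -0.0, 1.1]
[0.0029, -0.0172, 0.0] [0.0, -0.0, 1.1]
[0.0026, -0.0173, 0.0] [0.0, -0.0, 1.1]
[0.0022, -0.0173, 0.0] [0.0, -0.0, 1.1]
[0.0019, -0.0174, 0.0] [0.0, -0.0, 1.1]
[0.0016, -0.0174, 0.0] [0.0, -0.0, 1.1]
[0.0012, -0.0174, 0.0] [0.0, -0.0, 1.1]
[0.0009, -0.0174, 0.0] [0.0, -0.0, 1.1]
[0.0006, -0.0175, 0.0] [0.0, -0.0, 1.1]
```

View pics/s4.png

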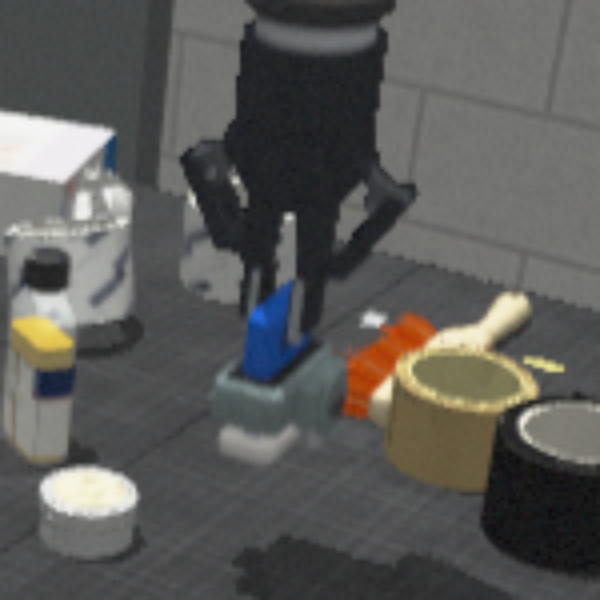

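>>> send_rows --commands '[{"translation":[0.005,-0.017,0],"rot":[0,0,1.1],"grip":0.0},{"translation":[0.005,-0.017,0],"rot":[0,0,1.1],"grip":0.0},{"translation":[0.004,-0.017,0],"rot":[0,0,1.1],"grip":0.0},{"translation":[0.004,-0.017,0],"rot":[0,0,1.1],"grip":0.0},{"translation":[0.004,-0.017,0],"rot":[0,0,1.1],"grip":0.0}]'

```text
t: 3.68
eef_pos: [0.4845, -0.2168, 0.1702]
tool_rot: [-0.0, 1.0, 0.004, -0.001]
contact_force: [0.3, 0.2, -2.6]
gripper_width: 0.199
```

>>> send_rows --commands '[{"translation":[0.004,-0.017,0],"rot":[0,0,1.1],"grip":0.0},{"translation":[0.003,-0.017,0],"rot":[0,0,1.1],"grip":0.0},{"translation":[0.003,-0.017,0],"rot":[0,0,1.1],"grip":0.0},{"translation":[0.003,-0.017,0],"rot":[0,0,1.1],"grip":0.0},{"translation":[0.002,-0.017,0],"rot":[0,0,1.1],"grip":0.0}]'

```text
t: 4.1
eef_pos: [0.5022, -0.1324, 0.1702]
tool_rot: [-0.0, 0.999, -0.044, -0.001]
contact_force: [0.7, 0.1, -3.4]
gripper_width: 0.196
```

>>> send_rows --commands '[{"translation":[0.002,-0.017,0],"rot":[0,0,1.1],"grip":0.0},{"translation":[0.002,-0.017,0],"rot":[0,0,1.1],"grip":0.0},{"translation":[0.001,-0.017,0],"rot":[0,0,1.1],"grip":0.0},{"translation":[0.001,-0.017,0],"rot":[0,0,1.1],"grip":0.0},{"translation":[0.001,-0.017,0],"rot":[0,0,1.1],"grip":0.0}]'

```text
t: 4.52
eef_pos: [0.5195, -0.049, 0.1702]
tool_rot: [0.0, 0.996, -0.091, -0.001]
contact_force: [0.0, -0.1, -3.7]
gripper_width: 0.194
```

```bash
python3 -c "
from plan import *
plan([.520,-.047,.12],-10.5,5)
import cv2,pickle
c=read_camera('scene');pickle.dump(c,open('scene5.pkl','wb'));c=c['pixels'][:,:,::-1]
cv2.imwrite('pics/s5.png',c)
c=read_camera('top');pickle.dump(c,open('top5.pkl','wb'));c=c['pixels'][:,:,::-1]
cv2.imwrite('pics/t5.png',cv2.resize(c[200:350,250:450],None,fx=4,fy=4))
"
```

```text
now [ 0.5195 -0.049   0.1702] yaw -10.49 dw [ 0.0005  0.002  -0.0502] q [ 0.35  0.36 -0.46  1.97  0.21  0.86 -0.4 ] F [ 0.  -0.1 -3.7] w 0.194 t 4.5167
[0.0, -0.0004, 0.01] [0.0, 0.02, 0.0]
[0.0, -0.0004, 0.01] [0.0, 0.02, 0.0]
[0.0, -0.0004, 0.01] [0.0, 0.02, 0.0]
[0.0, -0.0004, 0.01] [0.0, 0.02, 0.0]
[0.0, -0.0004, 0.01] [0.0, 0.02, 0.0]
```

View pics/s5.png

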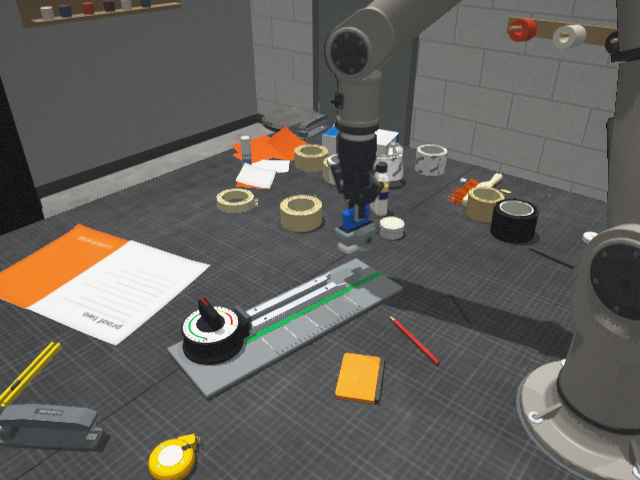

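View pics/t5.png

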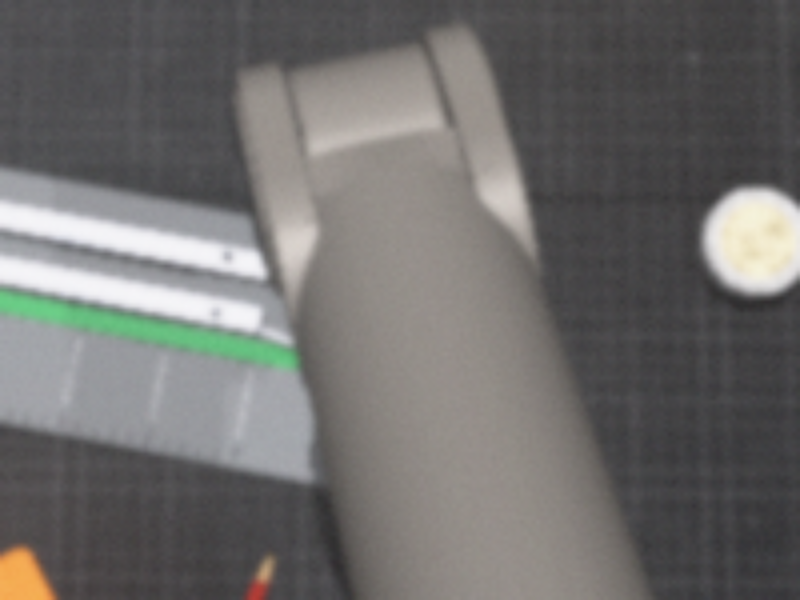

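>>> send_rows --commands '[{"translation":[0,0.005,0.02],"rot":[0,0,0],"grip":0.0},{"translation":[0,0,0.02],"rot":[0,0,0],"grip":0.0},{"translation":[0,0,0.018],"rot":[0,0,0],"grip":0.0},{"translation":[0,0,0.012],"rot":[0,0,0],"grip":0.0},{"translation":[0,0,0.002],"rot":[0,0,0],"grip":0.0}]'

```text
t: 5.03
eef_pos: [0.5173, -0.0552, 0.0966]
tool_rot: [0.0, 0.996, -0.091, -0.002]
contact_force: [-0.7, 0.7, -2.2]
gripper_width: 0.199
```

```bash
python3 -c "
from plan import *
plan(.042*np.array([.1835,.983,0])+.5199*np.array([.983,-.1835,0])+[0,0,.095],-10.5,1)
import cv2,pickle
c=read_camera('scene');pickle.dump(c,open('scene6.pkl','wb'));c=c['pixels'][:,:,::-1]
cv2.imwrite('pics/s6.png',cv2.resize(c[190:310,280:430],None,fx=5,fy=5))
"
```

```text
now [ 0.5173 -0.0552  0.0966] yaw -10.44 dw [ 0.0015  0.0011 -0.0016] q [ 0.32  0.47 -0.42  2.02  0.28  0.71 -0.45] F [-0.7  0.7 -2.2] w 0.199 t 5.0333
[0.0013, -0.0013, 0.0016] [0.04, 0.28, 0.06]
```

View pics/s6.png

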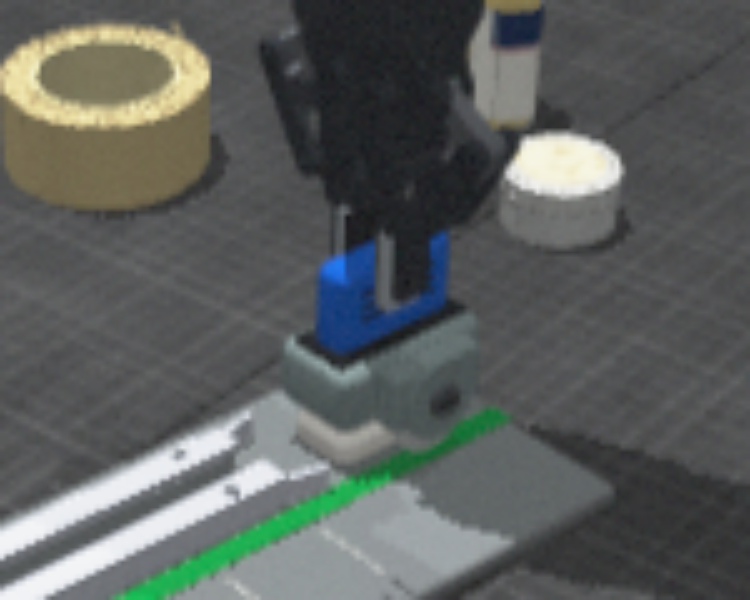

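>>> send_rows --commands '[{"translation":[0.001,0,0.001],"rot":[0,0.2,0],"grip":0.0},{"translation":[0,-0.004,0],"rot":[0,0,0],"grip":0.0},{"translation":[0,-0.006,0],"rot":[0,0,0],"grip":0.0},{"translation":[0,-0.006,0],"rot":[0,0,0],"grip":0.0},{"translation":[0,-0.004,0],"rot":[0,0,0],"grip":0.0}]'

```text
t: 5.5
eef_pos: [0.5247, -0.0337, 0.0991]
tool_rot: [-0.0, 0.996, -0.09, 0.003]
contact_force: [-0.4, 0.5, -3.2]
gripper_width: 0.193
```

```bash
cat > st.py <<'E'
from plan import *
p,r,o=cur()
print("along",p[:2]@[.1835,.983],"across",p[:2]@[.983,-.1835],"z",p[2],"yaw",np.degrees(np.arctan2(*r.as_matrix()[[1,0],0])),"F",o["contact_force"].round(1),"T",o["torque"].round(2),"w",o["gripper_width"],o["t"])
E
python3 st.py; python3 -c "
from station import *
import cv2
c=read_camera('scene')['pixels'][:,:,::-1]
cv2.imwrite('pics/s7.png',cv2.resize(c[190:310,280:430],None,fx=5,fy=5))
"
```

```text
along 0.0631223309764114 across 0.5219846439334807 z 0.09905241738366034 yaw -10.367267449351607 F [-0.4  0.5 -3.2] T [-0.02 -0.04 -0.  ] w 0.19303544406970433 5.5
```

View pics/s7.png

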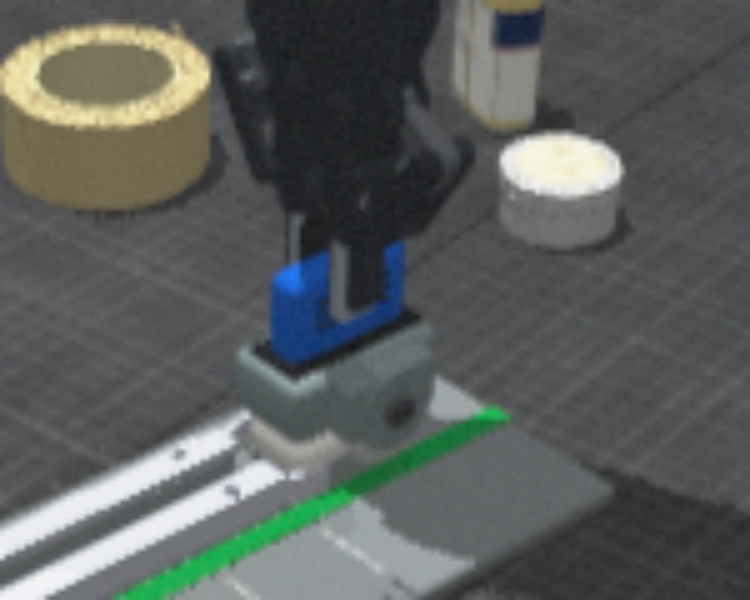

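>>> send_rows --commands '[{"translation":[-0.001,0,0.002],"rot":[0,0,0],"grip":0.0},{"translation":[-0.001,0,0.002],"rot":[0,0,0],"grip":0.0},{"translation":[0,0,0],"rot":[0,0,0],"grip":0.0},{"translation":[0,0,0],"rot":[0,0,0],"grip":0.0},{"translation":[0,0,0],"rot":[0,0,0],"grip":0.0}]'

```text
t: 5.97
eef_pos: [0.522, -0.0351, 0.0943]
tool_rot: [0.0, 0.996, -0.091, 0.002]
contact_force: [0.5, -0.3, -1.5]
gripper_width: 0.2
```

```bash
python3 st.py
```

```text
along 0.06130390377757401 across 0.5195815119448884 z 0.09428285494746888 yaw -10.457406691888766 F [ 0.5 -0.3 -1.5] T [ 0.04 -0.05  0.  ] w 0.19981307382075617 5.9667
```

>>> send_rows --commands '[{"translation":[0,-0.005,0],"rot":[0,0,0],"grip":0.0},{"translation":[0,-0.005,0],"rot":[0,0,0],"grip":0.0},{"translation":[0,-0.005,0],"rot":[0,0,0],"grip":0.0},{"translation":[0,-0.005,0],"rot":[0,0,0],"grip":0.0},{"translation":[0,-0.005,0],"rot":[0,0,0],"grip":0.0}]'

```text
t: 6.38
eef_pos: [0.5267, -0.0094, 0.0943]
tool_rot: [0.0, 0.996, -0.091, 0.002]
contact_force: [0.3, 0.1, -1.8]
gripper_width: 0.194
```

```bash
python3 st.py;python3 -c "
from station import *
import cv2
c=read_camera('scene')['pixels'][:,:,::-1]
cv2.imwrite('pics/s8.png',cv2.resize(c[190:310,260:410],None,fx=5,fy=5))
"
```

```text
along 0.08737542716757418 across 0.5194523031477881 z 0.0942704876869393 yaw -10.406258589034376 F [ 0.3  0.1 -1.8] T [-0.14  0.02  0.03] w 0.19369335658257888 6.3833
```

View pics/s8.png

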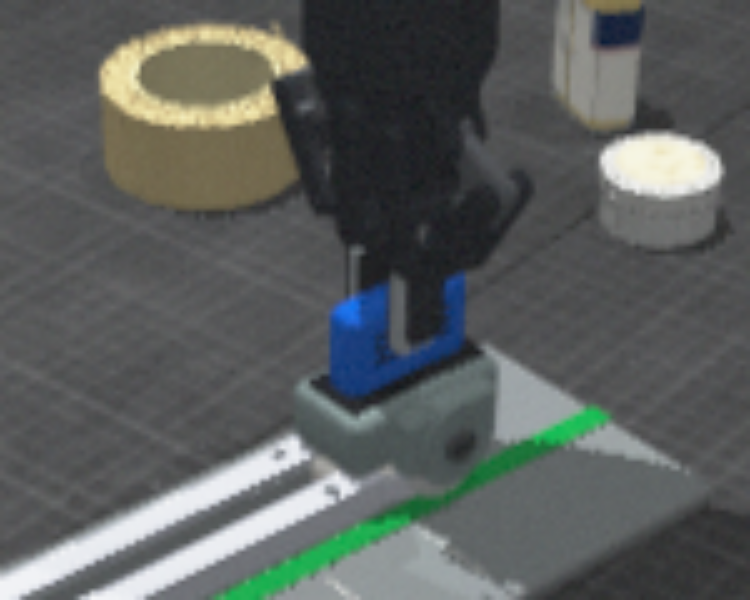

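>>> send_rows --commands '[{"translation":[0,-0.007,0],"rot":[0,0,0],"grip":0.0},{"translation":[0,-0.007,0],"rot":[0,0,0],"grip":0.0},{"translation":[0,-0.007,0],"rot":[0,0,0],"grip":0.0},{"translation":[0,-0.007,0],"rot":[0,0,0],"grip":0.0},{"translation":[0,-0.007,0],"rot":[0,0,0],"grip":0.0}]'

```text
t: 6.85
eef_pos: [0.5331, 0.0251, 0.0943]
tool_rot: [0.0, 0.996, -0.091, 0.002]
contact_force: [0.5, -0.8, -2.3]
gripper_width: 0.195
```

```bash
python3 st.py
```

```text
along 0.12251020423794604 across 0.5194152587677401 z 0.09426158759399106 yaw -10.413000652822634 F [ 0.5 -0.8 -2.3] T [-0.13 -0.11  0.  ] w 0.19481533238096774 6.85
```

Free and without side force. Continue.

>>> send_rows --commands '[{"translation":[0,-0.012,0],"rot":[0,0,0],"grip":0.0},{"translation":[0,-0.012,0],"rot":[0,0,0],"grip":0.0},{"translation":[0,-0.012,0],"rot":[0,0,0],"grip":0.0},{"translation":[0,-0.012,0],"rot":[0,0,0],"grip":0.0},{"translation":[0,-0.012,0],"rot":[0,0,0],"grip":0.0}]'

```text
t: 7.27
eef_pos: [0.5441, 0.0848, 0.0943]
tool_rot: [0.0, 0.996, -0.091, 0.002]
contact_force: [1.1, 0.5, -2.6]
gripper_width: 0.195
```

>>> send_rows --commands '[{"translation":[0,-0.012,0],"rot":[0,0,0],"grip":0.0},{"translation":[0,-0.012,0],"rot":[0,0,0],"grip":0.0},{"translation":[0,-0.012,0],"rot":[0,0,0],"grip":0.0},{"translation":[0,-0.009,0],"rot":[0,0,0],"grip":0.0},{"translation":[0,-0.006,0],"rot":[0,0,0],"grip":0.0}]'

```text
t: 7.68
eef_pos: [0.5535, 0.135, 0.0944]
tool_rot: [-0.0, 0.996, -0.09, 0.002]
contact_force: [1.4, -1.1, -2.5]
gripper_width: 0.199
```

```bash
python3 st.py;python3 -c "
from station import *
import cv2
c=read_camera('scene')['pixels'][:,:,::-1]
cv2.imwrite('pics/s9.png',cv2.resize(c[200:380,150:350],None,fx=4,fy=3.3))
"
```

```text
along 0.23431346317688573 across 0.5192715405366326 z 0.09442191407604891 yaw -10.371932053097108 F [ 1.4 -1.1 -2.5] T [-0.25 -0.54 -0.01] w 0.1992112363279936 7.6833
```

View pics/s9.png

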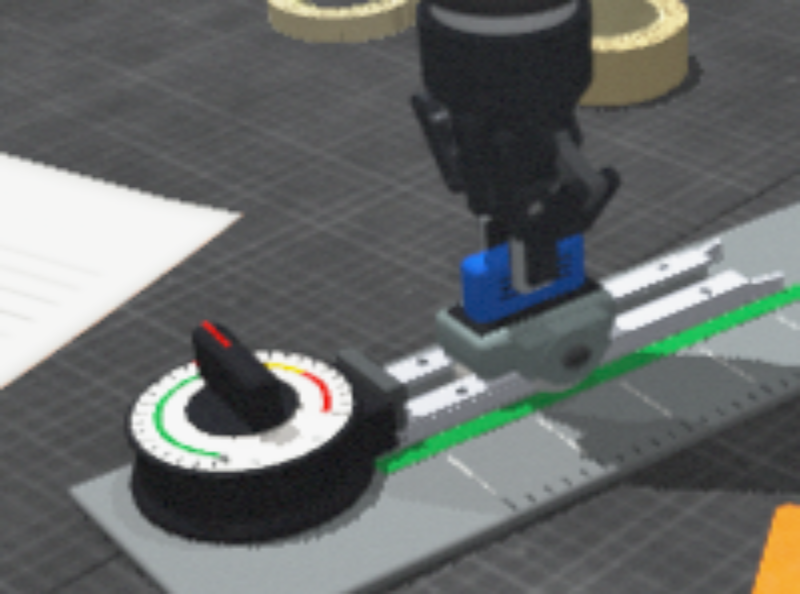

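>>> send_rows --commands '[{"translation":[0,-0.007,0],"rot":[0,0,0],"grip":0.0},{"translation":[0,-0.006,0],"rot":[0,0,0],"grip":0.0},{"translation":[0,-0.005,0],"rot":[0,0,0],"grip":0.0},{"translation":[0,-0.004,0],"rot":[0,0,0],"grip":0.0},{"translation":[0,-0.002,0],"rot":[0,0,0],"grip":0.0}]'

```text
t: 8.15
eef_pos: [0.5577, 0.1575, 0.0944]
tool_rot: [0.0, 0.996, -0.091, 0.002]
contact_force: [3.0, -1.7, -2.4]
gripper_width: 0.201
```

```bash
python3 st.py
```

```text
along 0.25717256625306334 across 0.5193185707011757 z 0.09435907696062062 yaw -10.418341612972501 F [ 3.  -1.7 -2.4] T [-0.35 -0.64  0.03] w 0.20134349250645037 8.15
```

>>> send_rows --commands '[{"translation":[0,-0.002,0],"rot":[0,0,0],"grip":0.0},{"translation":[0,-0.002,0],"rot":[0,0,0],"grip":0.0},{"translation":[0,-0.002,0],"rot":[0,0,0],"grip":0.0},{"translation":[0,-0.001,0],"rot":[0,0,0],"grip":0.0},{"translation":[0,-0.001,0],"rot":[0,0,0],"grip":0.0}]'

```text
t: 8.57
eef_pos: [0.559, 0.1647, 0.0944]
tool_rot: [0.0, 0.996, -0.091, 0.002]
contact_force: [2.8, -2.8, -1.5]
gripper_width: 0.196
```

```bash
python3 st.py
```

```text
along 0.2644940755065526 across 0.519296224344628 z 0.09435627744257315 yaw -10.445868992857761 F [ 2.8 -2.8 -1.5] T [-0.47 -0.75  0.1 ] w 0.19629449379392286 8.5667
```

>>> send_rows --commands '[{"translation":[0.0005,-0.002,0],"rot":[0,0,0],"grip":0.0},{"translation":[0,-0.002,0],"rot":[0,0,0],"grip":0.0},{"translation":[0,-0.001,0],"rot":[0,0,0],"grip":0.0},{"translation":[0,-0.001,0],"rot":[0,0,0],"grip":0.0},{"translation":[0,-0.001,0],"rot":[0,0,0],"grip":0.0}]'

```text
t: 8.98
eef_pos: [0.5604, 0.1717, 0.0943]
tool_rot: [0.0, 0.996, -0.091, 0.002]
contact_force: [1.7, -2.1, -0.1]
gripper_width: 0.192
```

```bash
python3 st.py;python3 -c "
from station import *
import cv2
c=read_camera('scene')['pixels'][:,:,::-1]
cv2.imwrite('pics/s10.png',cv2.resize(c[240:360,170:320],None,fx=5,fy=5))
"
```

```text
along 0.27166940969537506 across 0.5193974576889089 z 0.0942925898470346 yaw -10.429419677076666 F [ 1.7 -2.1 -0.1] T [-0.29 -0.34  0.02] w 0.19181569948542565 8.9833
```

View pics/s10.png

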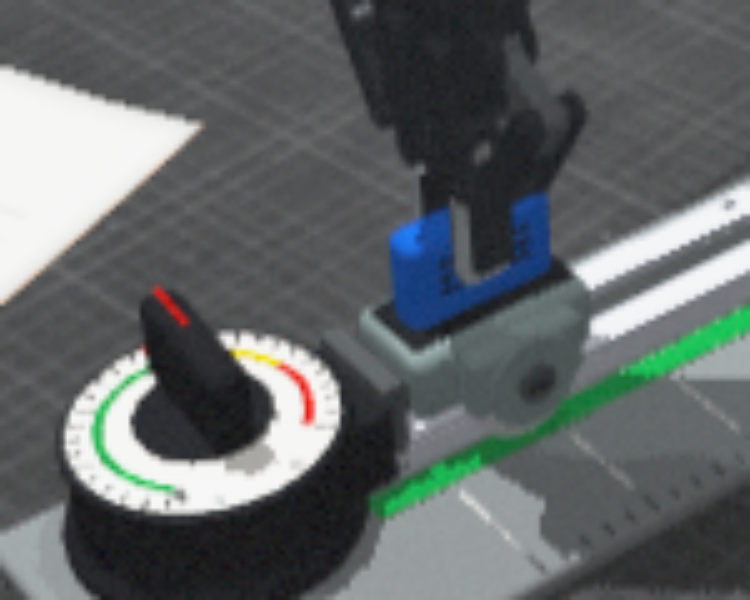

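Nearly at the stop; a small gap remains at around (385,370). Creep on.

>>> send_rows --commands '[{"translation":[0,-0.001,0],"rot":[0,0,0],"grip":0.0},{"translation":[0,-0.001,0],"rot":[0,0,0],"grip":0.0},{"translation":[0,-0.001,0],"rot":[0,0,0],"grip":0.0},{"translation":[0,-0.001,0],"rot":[0,0,0],"grip":0.0},{"translation":[0,0,0],"rot":[0,0,0],"grip":0.0}]'

```text
t: 9.45
eef_pos: [0.5608, 0.1727, 0.0943]
tool_rot: [0.003, 0.996, -0.092, 0.001]
contact_force: [-1.7, -9.0, 5.8]
gripper_width: 0.197
```

```bash
python3 st.py
```

```text
along 0.2726527474834362 across 0.5195413659428276 z 0.09434477270390912 yaw -10.522870364136026 F [-1.7 -9.   5.8] T [-1.83  0.33  0.14] w 0.19654303461046804 9.45
```

>>> send_rows --commands '[{"translation":[0,-0.001,0],"rot":[0,0,0],"grip":0.0},{"translation":[0,0,0],"rot":[0,0,0],"grip":0.0},{"translation":[0,0,0],"rot":[0,0,0],"grip":0.05},{"translation":[0,0,0],"rot":[0,0,0],"grip":0.05},{"translation":[0,0,0],"rot":[0,0,0],"grip":0.05}]'

```text
t: 9.87
eef_pos: [0.5612, 0.1776, 0.0943]
tool_rot: [-0.0, 0.996, -0.091, 0.002]
contact_force: [0.1, -0.0, -0.2]
gripper_width: 0.581
```

>>> send_rows --commands '[{"translation":[0,0,0],"rot":[0,0,0],"grip":0.05},{"translation":[0,0,-0.015],"rot":[0,0,0],"grip":0.05},{"translation":[0,0,-0.03],"rot":[0,0,0],"grip":0.05},{"translation":[0,0,-0.03],"rot":[0,0,0],"grip":0.05},{"translation":[0,0,-0.02],"rot":[0,0,0],"grip":0.05}]'

```text
t: 10.28
eef_pos: [0.5617, 0.1778, 0.1918]
tool_rot: [-0.001, 0.996, -0.09, 0.003]
contact_force: [0.7, -0.1, -0.7]
gripper_width: 0.584
```

```bash
python3 st.py
cat > knob.py <<'E'
import sys
from station import *
from h import *
i=sys.argv[1]
for n in ['scene','top']:
    c=read_camera(n);pickle.dump(c,open(f'{n}{i}.pkl','wb'));im=c['pixels'];hsv=cv2.cvtColor(im,cv2.COLOR_RGB2HSV);H,S,V=[hsv[...,k].astype(int) for k in range(3)]
    m=(H>100)&(H<125)&(S>150);P=cloud(c);w=np.zeros_like(m)
    if n=='scene': w[220:330,190:320]=1
    else: w[220:300,200:300]=1
    m&=w&(c['depth']>0)
    t=P[m];t=t[t[:,2]>.09]
    if len(t)>20:
        r=cv2.minAreaRect((t[:,:2]*1000).astype(np.float32));ctr=np.array(r[0])/1000
        print(n,"handle",len(t),r,"along",ctr@[.1835,.983],"across",ctr@[.983,-.1835],"ztop",np.percentile(t[:,2],[50,90]))
    a=im[:,:,::-1]
    a=a[240:360,170:320] if n=='scene' else a[200:320,150:300]
    cv2.imwrite(f'pics/{n}{i}.png',cv2.resize(a,None,fx=5,fy=5,interpolation=cv2.INTER_CUBIC))
E
python3 knob.py 11
```

```text
along 0.2778471318078052 across 0.5194746153623621 z 0.19179170087318093 yaw -10.382793502306988 F [ 0.7 -0.1 -0.7] T [ 0.   -0.06  0.02] w 0.5839248262586378 10.2833
scene handle 253 ((559.0048828125, 172.27487182617188), (63.43486785888672, 19.611637115478516), 76.93719482421875) along 0.2719235950012207 across 0.5178893608245849 ztop [0.09591498 0.09823569]
```

View pics/scene11.png

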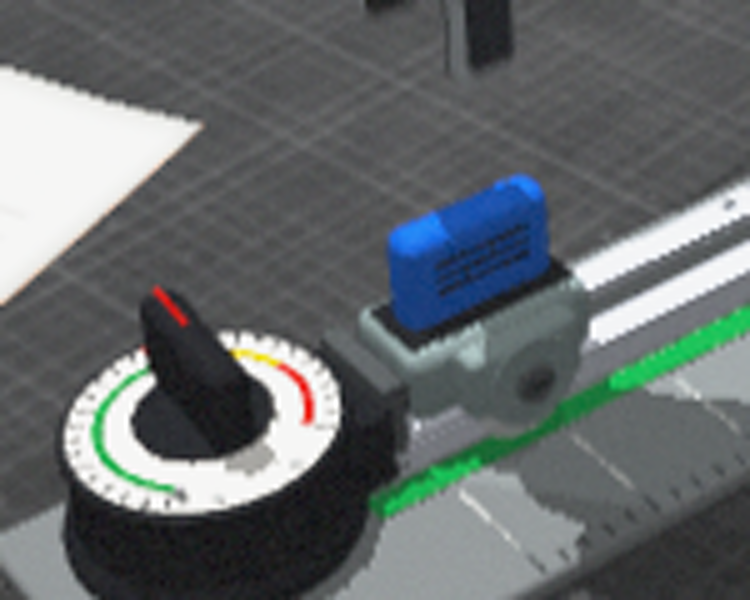

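View pics/top11.png

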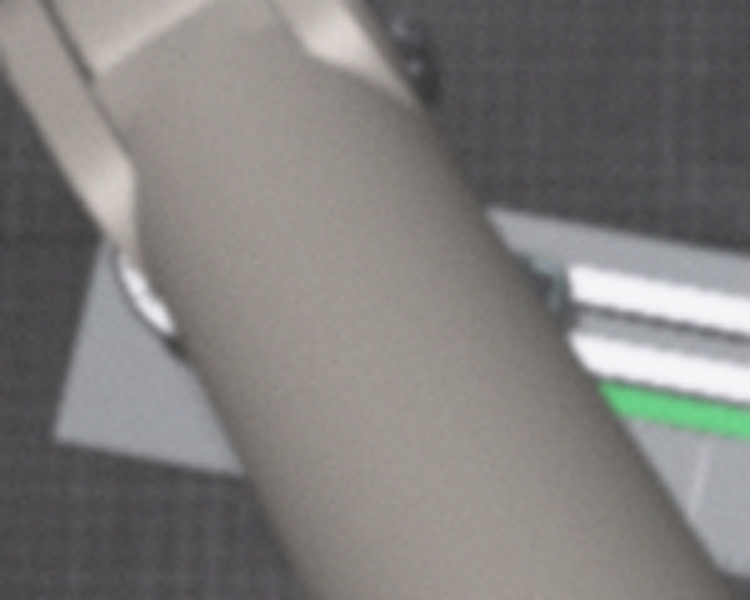

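```bash
python3 -c "
from plan import *
plan([.581,.281,.17],-103,15)"
```

```text
now [0.5632 0.1784 0.1932] yaw -10.4 dw [ 0.0178  0.1026 -0.0232] q [-0.05  0.43 -0.47  1.8   0.24  0.95 -0.8 ] F [-0.4  0.1 -0.7] w 0.582 t 10.3833
[-0.0001, -0.0069, 0.0016] [-0.04, -0.02, 6.17]
[-0.0008, -0.0069, 0.0016] [-0.04, -0.02, 6.17]
[-0.0016, -0.0068, 0.0016] [-0.04, -0.02, 6.17]
[-0.0023, -0.0066, 0.0016] [-0.04, -0.02, 6.17]
[-0.003, -0.0063, 0.0016] [-0.04, -0.02, 6.17]
[-0.0036, -0.0059, 0.0016] [-0.04, -0.02, 6.17]
[-0.0042, -0.0055, 0.0016] [-0.04, -0.02, 6.17]
[-0.0048, -0.005, 0.0016] [-0.04, -0.02, 6.17]
[-0.0053, -0.0045, 0.0015] [-0.04, -0.02, 6.17]
[-0.0058, -0.0039, 0.0015] [-0.04, -0.02, 6.17]
[-0.0061, -0.0032, 0.0015] [-0.04, -0.02, 6.17]
[-0.0065, -0.0025, 0.0015] [-0.04, -0.02, 6.17]
[-0.0067, -0.0018, 0.0015] [-0.04, -0.02, 6.17]
[-0.0069, -0.0011, 0.0015] [-0.04, -0.02, 6.17]
[-0.0069, -0.0004, 0.0015] [-0.04, -0.02, 6.17]
```

>>> send_rows --commands '[{"translation":[0,-0.007,0.002],"rot":[0,0,6.2],"grip":0.05},{"translation":[-0.001,-0.007,0.002],"rot":[0,0,6.2],"grip":0.05},{"translation":[-0.002,-0.007,0.002],"rot":[0,0,6.2],"grip":0.05},{"translation":[-0.002,-0.007,0.002],"rot":[0,0,6.2],"grip":0.05},{"translation":[-0.003,-0.006,0.002],"rot":[0,0,6.2],"grip":0.05}]'

```text
t: 10.8
eef_pos: [0.5664, 0.2121, 0.1781]
tool_rot: [0.0, 0.934, -0.356, 0.001]
contact_force: [0.2, -0.1, 0.4]
gripper_width: 0.585
```

>>> send_rows --commands '[{"translation":[-0.004,-0.006,0.001],"rot":[0,0,6.2],"grip":0.05},{"translation":[-0.004,-0.006,0.001],"rot":[0,0,6.2],"grip":0.05},{"translation":[-0.005,-0.005,0.001],"rot":[0,0,6.2],"grip":0.05},{"translation":[-0.005,-0.005,0.001],"rot":[0,0,6.2],"grip":0.05},{"translation":[-0.006,-0.004,0.001],"rot":[0,0,6.2],"grip":0.05}]'

```text
t: 11.22
eef_pos: [0.5733, 0.247, 0.173]
tool_rot: [-0.0, 0.805, -0.593, 0.001]
contact_force: [-0.2, 0.4, -0.7]
gripper_width: 0.584
```

>>> send_rows --commands '[{"translation":[-0.006,-0.003,0.001],"rot":[0,0,6.2],"grip":0.05},{"translation":[-0.006,-0.003,0.001],"rot":[0,0,6.2],"grip":0.05},{"translation":[-0.007,-0.002,0.001],"rot":[0,0,6.2],"grip":0.05},{"translation":[-0.007,-0.001,0.001],"rot":[0,0,6.2],"grip":0.05},{"translation":[-0.007,0,0.001],"rot":[0,0,6.2],"grip":0.05}]'

```text
t: 11.63
eef_pos: [0.5795, 0.2812, 0.1679]
tool_rot: [0.0, -0.618, 0.786, -0.001]
contact_force: [-0.0, 0.6, -0.1]
gripper_width: 0.586
```

```bash
python3 -c "
from plan import *
plan([.581,.281,.087],-103,5)"
```

```text
now [0.5795 0.2812 0.1679] yaw -103.71 dw [ 0.0015 -0.0002 -0.0809] q [-0.47  0.51 -0.1   1.7   0.07  0.93 -2.41] F [-0.   0.6 -0.1] w 0.586 t 11.6333
[-0.0, -0.0003, 0.0162] [-0.02, -0.01, -0.14]
[-0.0, -0.0003, 0.0162] [-0.02, -0.01, -0.14]
[-0.0, -0.0003, 0.0162] [-0.02, -0.01, -0.14]
[-0.0, -0.0003, 0.0162] [-0.02, -0.01, -0.14]
[-0.0, -0.0003, 0.0162] [-0.02, -0.01, -0.14]
```

>>> send_rows --commands '[{"translation":[0,-0.001,0.02],"rot":[0,0,0],"grip":0.05},{"translation":[0,0,0.02],"rot":[0,0,0],"grip":0.05},{"translation":[0,0,0.02],"rot":[0,0,0],"grip":0.05},{"translation":[0,0,0.012],"rot":[0,0,0],"grip":0.05},{"translation":[0,0,0.004],"rot":[0,0,0],"grip":0.05}]'

```text
t: 12.05
eef_pos: [0.5794, 0.2798, 0.0901]
tool_rot: [-0.001, -0.62, 0.785, -0.001]
contact_force: [-0.1, 0.5, 0.1]
gripper_width: 0.585
```

```bash
python3 -c "
from plan import *
plan([.581,.281,.087],-103,1)"; python3 knob.py 12
```

```text
now [0.5794 0.2798 0.0901] yaw -103.4 dw [ 0.0016  0.0012 -0.0031] q [-0.48  0.6  -0.1   1.75  0.08  0.8  -2.42] F [-0.1  0.5  0.1] w 0.585 t 12.05
[-0.0016, -0.0012, 0.0031] [0.02, -0.18, -0.4]
scene handle 248 ((559.3976440429688, 173.43650817871094), (62.62680435180664, 18.620216369628906), 80.16205596923828) along 0.2731375552215576 across 0.5180622848434449 ztop [0.096061  0.0981583]
top handle 220 ((557.3405151367188, 169.48316955566406), (63.228172302246094, 16.92902946472168), 79.8917236328125) along 0.2688739402008057 across 0.5167655647659302 ztop [0.09755861 0.10193933]
```

View pics/scene12.png

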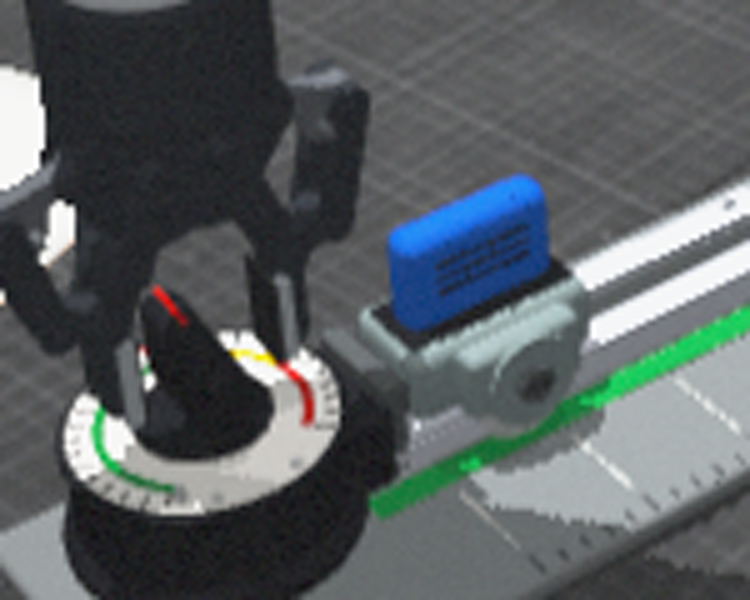

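>>> send_rows --commands '[{"translation":[-0.001,-0.001,0.002],"rot":[0,0,-0.4],"grip":0.05},{"translation":[0,0,0],"rot":[0,0,0],"grip":0.0},{"translation":[0,0,0],"rot":[0,0,0],"grip":0.0},{"translation":[0,0,0],"rot":[0,0,0],"grip":0.0},{"translation":[0,0,0],"rot":[0,0,0],"grip":0.0}]' --force 40

```text
t: 12.57
eef_pos: [0.5829, 0.2798, 0.0924]
tool_rot: [0.001, -0.622, 0.783, -0.002]
contact_force: [-2.3, -3.3, 7.1]
gripper_width: 0.177
```

>>> send_rows --commands '[{"translation":[0,0,0],"rot":[0,0,0],"grip":0.0},{"translation":[0,0,0],"rot":[0,0,0],"grip":0.0},{"translation":[0,0,0],"rot":[0,0,-4],"grip":0.0},{"translation":[0,0,0],"rot":[0,0,-5],"grip":0.0},{"translation":[0,0,0],"rot":[0,0,-5],"grip":0.0}]'

```text
t: 12.98
eef_pos: [0.5829, 0.28, 0.0925]
tool_rot: [-0.001, 0.714, -0.7, 0.002]
contact_force: [-2.8, -2.9, 4.8]
gripper_width: 0.176
```

```bash
python3 st.py
```

```text
along 0.38218083157452865 across 0.5216007109370008 z 0.09247176375642885 yaw -88.86239429232906 F [-2.8 -2.9  4.8] T [-0.6   0.46 -0.07] w 0.17590064734414446 12.9833
```

>>> send_rows --commands '[{"translation":[0,0,0],"rot":[0,0,-6],"grip":0.0},{"translation":[0,0,0],"rot":[0,0,-6],"grip":0.0},{"translation":[0,0,0],"rot":[0,0,-6],"grip":0.0},{"translation":[0,0,0],"rot":[0,0,-6],"grip":0.0},{"translation":[0,0,0],"rot":[0,0,-6],"grip":0.0}]'

```text
t: 13.4
eef_pos: [0.5828, 0.2801, 0.0924]
tool_rot: [-0.0, 0.871, -0.491, 0.002]
contact_force: [-2.4, -2.8, 5.5]
gripper_width: 0.178
```

```bash
python3 st.py; python3 knob.py 13
```

```text
along 0.3823131728116423 across 0.5214701512665217 z 0.09244898218721927 yaw -58.810727598163936 F [-2.4 -2.8  5.5] T [-0.49  0.66 -0.06] w 0.17825413787252978 13.4
scene handle 255 ((560.51220703125, 173.1724853515625), (61.23563003540039, 20.163360595703125), 80.14740753173828) along 0.2730825430908203 across 0.519206348449707 ztop [0.09581179 0.09818032]
top handle 217 ((557.2960205078125, 169.47198486328125), (61.88302993774414, 17.183055877685547), 80.04670715332031) along 0.26885478088378906 across 0.5167238789367675 ztop [0.09757481 0.10032423]
```

View pics/scene13.png

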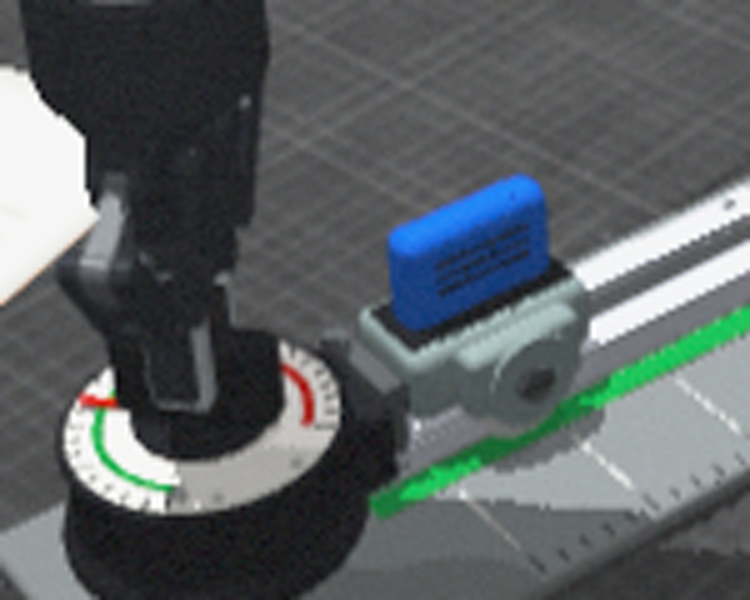

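>>> send_rows --commands '[{"translation":[0,0,0],"rot":[0,0,-6],"grip":0.0},{"translation":[0,0,0],"rot":[0,0,-6],"grip":0.0},{"translation":[0,0,0],"rot":[0,0,-6],"grip":0.0},{"translation":[0,0,0],"rot":[0,0,-6],"grip":0.0},{"translation":[0,0,0],"rot":[0,0,-6],"grip":0.0}]'

```text
t: 13.92
eef_pos: [0.5826, 0.2802, 0.0925]
tool_rot: [0.0, 0.969, -0.249, 0.002]
contact_force: [-3.1, -3.2, 5.5]
gripper_width: 0.18
```

>>> send_rows --commands '[{"translation":[0,0,0],"rot":[0,0,-6],"grip":0.0},{"translation":[0,0,0],"rot":[0,0,-6],"grip":0.0},{"translation":[0,0,0],"rot":[0,0,-6],"grip":0.0},{"translation":[0,0,0],"rot":[0,0,-6],"grip":0.0},{"translation":[0,0,0],"rot":[0,0,-6],"grip":0.0}]'

```text
t: 14.33
eef_pos: [0.5824, 0.2803, 0.0925]
tool_rot: [0.001, 1.0, 0.01, 0.002]
contact_force: [-2.6, -3.6, 6.6]
gripper_width: 0.179
```

>>> send_rows --commands '[{"translation":[0,0,0],"rot":[0,0,-5],"grip":0.0},{"translation":[0,0,0],"rot":[0,0,-5],"grip":0.0},{"translation":[0,0,0],"rot":[0,0,-5],"grip":0.0},{"translation":[0,0,0],"rot":[0,0,-4],"grip":0.0},{"translation":[0,0,0],"rot":[0,0,-3],"grip":0.0}]'

```text
t: 14.75
eef_pos: [0.5823, 0.2802, 0.0924]
tool_rot: [0.001, 0.98, 0.2, 0.001]
contact_force: [-4.0, -3.9, 8.7]
gripper_width: 0.182
```

```bash
python3 st.py; python3 knob.py 14
```

```text
along 0.3822973354539343 across 0.5210137138065701 z 0.09244010792242915 yaw 23.096973617579636 F [-4.  -3.9  8.7] T [-0.61  1.13 -0.05] w 0.18189754256608212 14.75
scene handle 251 ((560.1593627929688, 172.87918090820312), (61.60478210449219, 20.16051483154297), 79.5128402709961) along 0.2727294779052734 across 0.518913323928833 ztop [0.09585236 0.09808896]
```

View pics/scene14.png

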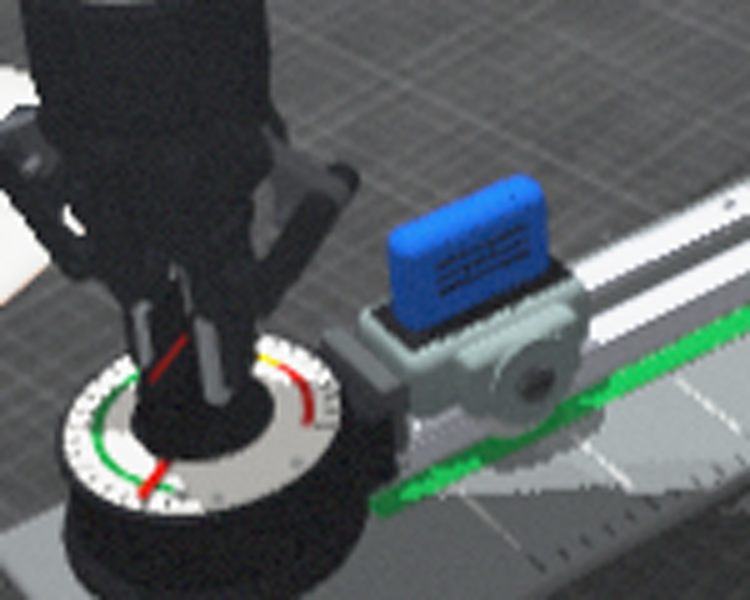

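Pointer at (150,485), pin at about (180,492): roughly 12° left. Creep on while watching the torque.

>>> send_rows --commands '[{"translation":[0,0,0],"rot":[0,0,-3],"grip":0.0},{"translation":[0,0,0],"rot":[0,0,-2],"grip":0.0},{"translation":[0,0,0],"rot":[0,0,-2],"grip":0.0},{"translation":[0,0,0],"rot":[0,0,-2],"grip":0.0},{"translation":[0,0,0],"rot":[0,0,-1],"grip":0.0}]'

```text
t: 15.27
eef_pos: [0.5823, 0.2802, 0.0924]
tool_rot: [0.002, 0.959, 0.284, 0.001]
contact_force: [-3.7, -3.1, 7.8]
gripper_width: 0.181
```

```bash
python3 st.py
```

```text
along 0.382250295514604 across 0.5209746952421639 z 0.09244917816804749 yaw 32.99693091460418 F [-3.7 -3.1  7.8] T [-0.66  1.17 -0.08] w 0.18071714337508862 15.2667
```

>>> send_rows --commands '[{"translation":[0,0,0],"rot":[0,0,-1],"grip":0.0},{"translation":[0,0,0],"rot":[0,0,-1],"grip":0.0},{"translation":[0,0,0],"rot":[0,0,-1],"grip":0.0},{"translation":[0,0,0],"rot":[0,0,-1],"grip":0.0},{"translation":[0,0,0],"rot":[0,0,0],"grip":0.0}]'

```text
t: 15.68
eef_pos: [0.5823, 0.2802, 0.0925]
tool_rot: [0.001, 0.949, 0.316, 0.001]
contact_force: [-3.8, -2.8, 8.2]
gripper_width: 0.177
```

```bash
python3 st.py; python3 knob.py 15
```

```text
along 0.38227996132842545 across 0.5210242322576621 z 0.09246372195243968 yaw 36.78600575237535 F [-3.8 -2.8  8.2] T [-0.61  1.1  -1.05] w 0.17706105314327755 15.6833
scene handle 255 ((559.2021484375, 172.51966857910156), (63.74203109741211, 18.828508377075195), 81.0259780883789) along 0.2722004284515381 across 0.5180383527297974 ztop [0.09583277 0.09799981]
```

View pics/scene15.png

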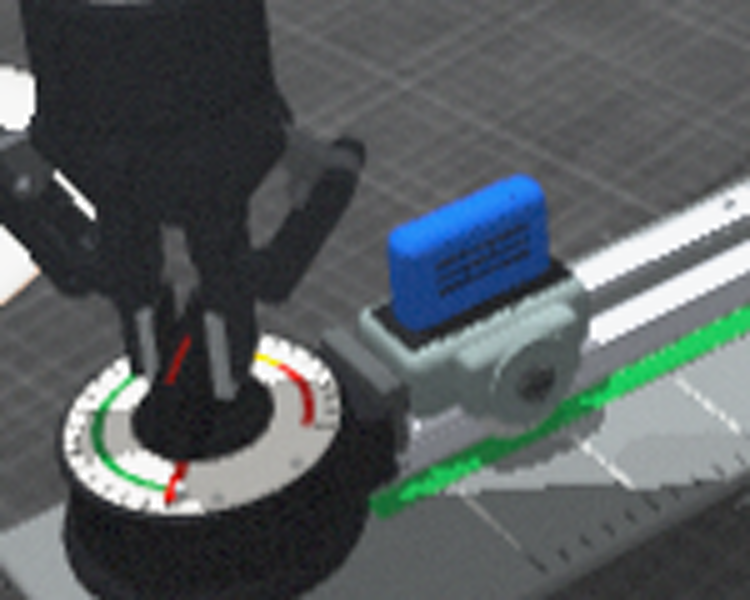

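>>> send_rows --commands '[{"translation":[0,0,0],"rot":[0,0,-0.5],"grip":0.0},{"translation":[0,0,0],"rot":[0,0,0],"grip":0.06},{"translation":[0,0,0],"rot":[0,0,0],"grip":0.06},{"translation":[0,0,0],"rot":[0,0,0],"grip":0.06},{"translation":[0,0,0],"rot":[0,0,0],"grip":0.06}]'

```text
t: 16.2
eef_pos: [0.5828, 0.2811, 0.0914]
tool_rot: [0.001, 0.947, 0.321, 0.002]
contact_force: [0.6, -0.3, -0.2]
gripper_width: 0.704
```

>>> send_rows --commands '[{"translation":[0,0,-0.015],"rot":[0,0,0],"grip":0.06},{"translation":[0,0,-0.03],"rot":[0,0,0],"grip":0.06},{"translation":[0,0,-0.04],"rot":[0,0,0],"grip":0.06},{"translation":[0,0,-0.04],"rot":[0,0,0],"grip":0.06},{"translation":[0,0,-0.03],"rot":[0,0,0],"grip":0.06}]'

```text
t: 16.62
eef_pos: [0.5824, 0.2822, 0.251]
tool_rot: [0.0, 0.947, 0.321, 0.003]
contact_force: [1.5, 0.1, -0.2]
gripper_width: 0.704
```

>>> send_rows --commands '[{"translation":[0,-0.03,0],"rot":[0,0,0],"grip":0.06},{"translation":[0,-0.04,0],"rot":[0,0,0],"grip":0.06},{"translation":[0,-0.04,0],"rot":[0,0,0],"grip":0.06},{"translation":[0,-0.04,0],"rot":[0,0,0],"grip":0.06},{"translation":[0,-0.03,0],"rot":[0,0,0],"grip":0.06}]'

```text
t: 17.03
eef_pos: [0.4695, 0.4272, 0.2476]
tool_rot: [-0.0, 0.947, 0.323, 0.002]
contact_force: [-0.3, -0.2, -0.1]
gripper_width: 0.702
```

```bash
python3 st.py; python3 knob.py 16
```

```text
along 0.5060685489896338 across 0.3831267428303573 z 0.24758707884837533 yaw 37.64081155091606 F [-0.3 -0.2 -0.1] T [ 0.    0.05 -0.03] w 0.7023472238442019 17.0333
scene handle 253 ((558.5494384765625, 173.44393920898438), (61.70299530029297, 19.34937286376953), 78.89067840576172) along 0.2729892142028808 across 0.5172271351776122 ztop [0.09595704 0.09807825]
top handle 211 ((557.6814575195312, 169.7600860595703), (62.200408935546875, 16.535451889038086), 79.77412414550781) along 0.26920871205139163 across 0.517049896949768 ztop [0.09785135 0.10101773]
```

View pics/scene16.png

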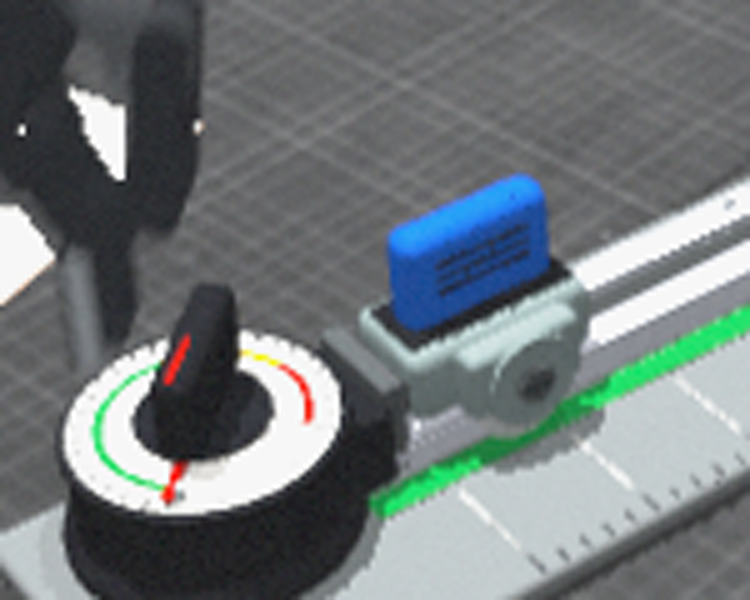

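View pics/top16.png

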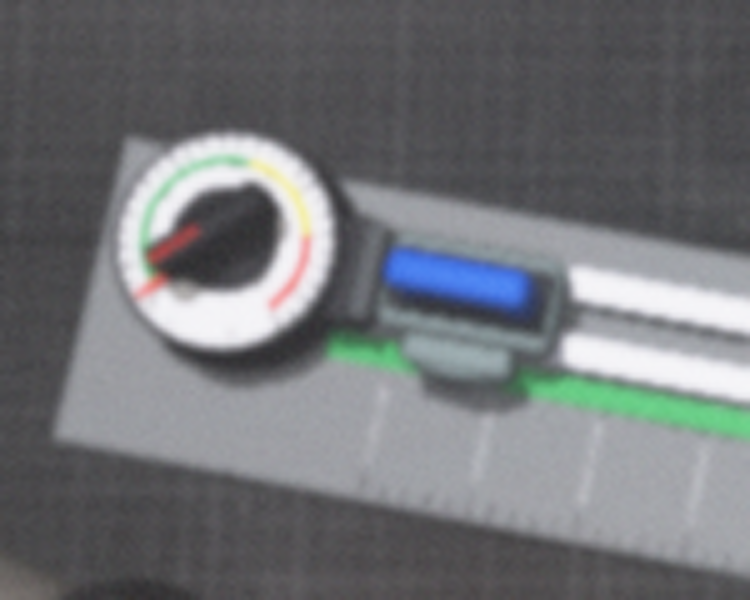

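Run:
```python
from h import *
for n,i in [("scene",0),("top",0),("scene",15),("scene",16),("top",16)]:
    c=pickle.load(open(f"{n}{i}.pkl","rb"));im=c["pixels"];hsv=cv2.cvtColor(im,cv2.COLOR_RGB2HSV);H,S,V=[hsv[...,k].astype(int) for k in range(3)]
    P=cloud(c);ww=np.zeros((480,640),bool)
    if n=="top": ww[225:275,170:222]=1
    else: ww[285:350,180:250]=1
    ok=c["depth"]>0
    t=P[ww&ok&(P[...,2]>0.090)&(P[...,2]<.105)]
    if i!=15:
        r=cv2.minAreaRect((t[:,:2]*1000).astype(np.float32)); q=t[:,:2]-t[:,:2].mean(0);d=np.linalg.svd(q,full_matrices=0)[2][0]
        print(n,i,r,"pca",np.degrees(np.arctan2(d[1],d[0]))%180)
    red=(ww&(S>120)&((H<8)|(H>172))).astype(np.uint8);k,lab,st,ce=cv2.connectedComponentsWithStats(red)
    ctr={"scene":np.array([.583,.2813]),"top":np.array([.5806,.2802])}[n]
    for j in range(1,k):
        if st[j,4]<4: continue
        vv,uu=np.nonzero(lab==j)
        z=np.median(P[(lab==j)&ok][:,2]); z=.098 if z>.08 else .059
        w=ray(c,uu,vv,z)[:,:2];m=w.mean(0);d=np.linalg.svd(w-m,full_matrices=0)[2][0]
        print("  red",st[j],"z",z,"pos angle",np.degrees(np.arctan2(*(m-ctr)[::-1])),"R",np.linalg.norm(m-ctr),"line",np.degrees(np.arctan2(d[1],d[0]))%180)
c=pickle.load(open("scene0.pkl","rb"));a=c["pixels"][325:345,195:225].mean(2).astype(int)
print(a[8:18,4:20])
b=pickle.load(open("scene16.pkl","rb"))["pixels"]
x=np.hstack([c["pixels"][315:350,180:230],pickle.load(open("scene15.pkl","rb"))["pixels"][315:350,180:230],b[315:350,180:230]])[:,:,::-1]
cv2.imwrite("pics/cmp.png",cv2.resize(x,None,fx=5.3,fy=5.3,interpolation=cv2.INTER_NEAREST))
```

```text
scene 0 ((581.26806640625, 282.73883056640625), (16.471519470214844, 60.425506591796875), 77.23188018798828) pca 167.28765536250555
  red [200 297   8   8  22] z 0.098 pos angle -13.48349399863686 R 0.01559962813340874 line 167.03193956123366
  red [226 313   7  12  23] z 0.059 pos angle -118.12556468311045 R 0.03509725816993897 line 153.7383362153924
top 0 ((579.4779052734375, 279.8863525390625), (17.305034637451172, 59.69770050048828), 76.41082000732422) pca 165.90257384971017
  red [191 234   3   8  13] z 0.098 pos angle -14.86843394660066 R 0.014953179842387908 line 165.98548394681163
  red [203 307   5  10  21] z 0.098 pos angle 124.80415191067408 R 0.017171102335684887 line 126.18533266013144
  red [226 313   7  12  22] z 0.059 pos angle -118.74241129481051 R 0.03500804609069309 line 154.23944866521452
  red [203 332   4   9  16] z 0.059 pos angle 123.55264789627762 R 0.03306570420666823 line 127.2453836257917
scene 16 ((584.4295043945312, 252.80160522460938), (41.434913635253906, 113.75067901611328), 2.3196675777435303) pca 100.58161433449193
  red [203 307   5  10  23] z 0.09
[... 513 characters left out ...]
36325 line 125.02191775823594
[[246 246 246 246 246 246 245 245 243 217 244 244 244 244 244 244]
 [246 246 246 246 246 246 246 246 245 245 244 244 244 244 245 246]
 [242 241 245 246 246 246 246 246 246 246 245 245 245 245 246 246]
 [144 153 223 239 239 241 245 245 246 246 246 246 246 246 246 246]
 [175 148 120 108 100 160 217 222 245 246 246 246 246 246 246 246]
 [231 229 218 212 170 156 134 141 232 246 246 246 246 245 244 245]
 [217 246 246 246 210 197 146 115 202 246 246 246 246 239 224 227]
 [162 246 246 246 131 236 228 186 226 246 246 246 246 237 224 207]
 [182 240 241 242 172 240 243 233 244 244 242 242 240 239 238 218]
 [116 130 139 188 186 185 187 184 186 185 165 164 113  74  63  52]]
```

View pics/cmp.png

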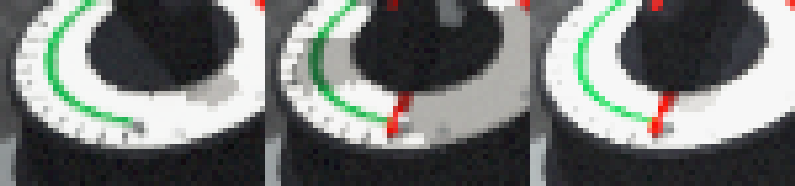

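```bash
python3 -c "
from station import *
print(get_obs()['joint_vel'].round(3), get_obs()['t']); print(hand_in())"
```

```text
[ 0.062  0.003  0.07  -0.011  0.029  0.013  0.049] 17.1333
the job is handed in; nothing more can be done
None
```

The cutter head is back in the rail and home against the park stop, and the reset knob is at its zero stop. Both are released. I handed in at about 17 s of the 69 s allowed; no verdict came back.

- **Head:** I picked it up by the handle, set it just touching the board in front of the mouth, and slid it in with the blade towards the green strip. The sideways force stayed within about 3 N until it met the stop, at about 9 N. After release, the two cameras put it within about 1 mm of the park position along the rail. They put it 2–3 mm off the rail axis sideways, which is inside the 6 mm limit and about the size of the camera error.
- **Knob:** I turned it about 138° anticlockwise until the torque jumped from 0.08 to 1.05 N m. After release the pointer reads 123–127° in the world frame, depending on how it is measured. The zero stop should be at about 124.5°, inferred from the dial layout and the rail's angle. The limit of 0.07 rad is about 4°.
- **Disagreement:** The cameras differ by about 4 mm on where the head is along the rail. Each one shows the knob dial shifted the same way, by 1.5–3 mm, so I judged the head against the dial within each view.
- **Other things:** The arm ended clear of everything, with force readings near zero. I did not re-measure the masking tape, bottle or tin, but no unexpected contact forces showed up while moving past them.

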